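# Store the oven's columns and snap the case shut

### The arm

A 7-joint arm with a two-finger parallel gripper is mounted at the origin on the work surface. World frame = base frame: x ahead of the robot, y to its left, z up, the work surface at z = 0. Lengths are in m, angles in rad, forces in N, time in s.
With the tool pointing down it reaches from about 0.4 to 0.85 m from the base axis. Payload 10.4 kg.
Tool frame: the origin (TCP) lies at the very end of the fingers, on their centre line; the grasp point (between the pads) lies 19 mm behind it; z points along the fingers, y is the direction in which the jaws open and shut (so a half turn about z gives the same grasp; the last joint's range is limited). The gripper opens to 87 mm and grips with 3 to 60 N. Pads are 19 mm wide; open, the fingers measure 117 mm over their backs; the gripper's body (75 mm by 190 mm) begins 51 mm behind the grasp point.
Start: joints at [1.307, 0.332, -0.065, 1.46, 0.022, 1.35, -0.088], TCP at [0.149, -0.607, 0.223] pointing down, gripper open.
Joint ranges: [-2.6, 2.6], [-0.5, 2.12], [-1.47, 1.34], [0.16, 2.42], [-1.27, 4.41], [0.06, 2.06], [-2.6, 2.6]. Speed limits (rad/s): [2.22, 2.22, 2.79, 2.79, 3.14, 3.14, 3.14].

### API

Orientations are given as a 3x3 rotation matrix whose columns are the frame's x, y, z axes.
In Python, from cell import * gives the robot as it stands. The module is installed in compiled form; this text tells all that it offers.
- The arm moves only by the tool apply_moves, never from a script. Its argument "series" is a list of rows, each an object with "dp": the shift along the tool's x, y, z in m, a list of three; "spin": the turn about the tool's z in degrees. A call has 1 to 8 rows; each row is the pose to reach, as a shift and turn from the pose measured when the call began, along the tool's axes at that moment; what a row does not reach only later rows make up. A row lasts 1/10 s, in which the tool goes at most 50 mm and 8.59 degrees, less where a joint would pass 70% of its speed; a pose out of reach is approached as far as the arm can. A call with a gripper value outside its range is refused whole. "grip" is the finger opening in m, from 0 to 0.087, set as the call begins (left out, the last holds). The fingers move at their own pace and stop on an object; "grip_force" is the grip in N (left out, the last holds). Time passes only in rows, so rows that repeat a pose let the fingers close. It gives the time, the measured TCP pose, the force and the opening at its end, in the units of the state.
- observe(): the state, without advancing time (a new reading comes with each control period).
- grab_frame(name): name is "scene" or "top" or "wrist"; returns a dict with "frame" (384x512x3 uint8, red, green, blue), "fx", "fy", "cx", "cy" (pixels), "k1" (the pictures are not rectified: a ray, as slopes to the right and down, at radius r is drawn at 1 + k1 r^2 times it, then the intrinsics apply), "rvec" (rotation vector, rad) and "tvec" (3), from world to camera coordinates, as OpenCV has them; the wrist camera has in their place "hand_eye" (4x4, takes a point from camera to tool coordinates, whose origin is the TCP and whose axes are the flange's). Camera axes: x right, y down, z forward; pixel columns grow to the right and rows downward; lengths in m; the calibration is good to about 2 mm. A picture is of the moment at which its call begins: read the wrist's pose just before it. There is no depth.
- job_done(): hands the job in, once; it reports no verdict.
The state is a dict: "t": time; "joints": joint angles; "qd": joint speeds; "effort": joint torques, N m; "tcp_pos": TCP position; "tool_rot": TCP orientation; "contact_force": force on the tool from outside, world axes, zero at the start; "wrist_torque": the same for the moment, N m; "width": opening from 0.0 (shut) to 1.0 (fully open).
Only numpy, scipy, OpenCV 4.12 (cv2) and the standard library are available. Lean on these libraries where they do the work, as an engineer would, in place of code of your own. Each camera call takes 0.05 s, during which the arm holds its last target.

### The job

Slide the retainer on the oven aside, draw every column straight out of the block without wrenching it in its bore and lay each in a cradle of its own in the storage case. Then put the cover on the case and press it down until it has clicked under the clip on every edge and sits flush all round. At the end the retainer must be slid fully back in place; do not push the other things on the bench about.

Things in the scene. Friction and masses are not known exactly. Their poses are not given: they have to be found in the camera images.
- oven: fixed aluminium oven block, 176 mm wide, 80 high, grey housing (100 high) behind. Origin on the bench under the middle of its front face, +x into the bores. Three level bores (21.5 mm wide, 42 deep) open to -x at y = -55, 0, 55 mm, axes 55 mm up; some may be empty. 73 mm before the face a rest post per bore (10 mm wide, 12 along, top 44 mm up) carries the column.
- case: fixed open white case, 184 (x) by 178 (y) mm, walls 6 mm, floor 6 mm, rim 56 mm above the bench. Origin on the bench under its centre; three cradles along x inside. Guide tabs at the corners, flared outward, 79 mm high, lead the cover to the rim. Mid-side, four black sprung clips, 82 mm high; their noses, 66 mm up, overhang the cover's edges by 3 mm.
- retainer (a joint): slide on the bench before the oven, 0 (closed) to 0.0275 m (fully aside, towards the oven's +y); starts at 0 to 0.004. Its three posts (8 mm square, 47 mm high, 121 mm before the oven's face) stand in front of the nuts when closed and block the columns, midway between the bores when aside. Stays where it is left, moves with 2 to 5 N.
- retainer_knob (a point): black knob of the retainer: 24 (along the oven's x) by 16 (y) mm, top 34 mm above the bench; this point is 24 mm above the bench, 158 mm before the oven's face, at y = the joint's value in the oven's frame.
- cradle_1 (a point): cradle 1 of the case (y = -45 mm in the case): the point on the axis of a column lying in it, at mid-length, 34 mm above the bench; its x is the case's x. Carried by two black V-saddles, 10 mm thick, centred 32 mm either side of this point along x; free room for fingers between them, down to the floor at 6 mm.
- cradle_2 (a point): cradle 2 of the case (y = 0 mm in the case): the point on the axis of a column lying in it, at mid-length, 34 mm above the bench; its x is the case's x. Carried by two black V-saddles, 10 mm thick, centred 32 mm either side of this point along x; free room for fingers between them, down to the floor at 6 mm.
- cradle_3 (a point): cradle 3 of the case (y = 45 mm in the case): the point on the axis of a column lying in it, at mid-length, 34 mm above the bench; its x is the case's x. Carried by two black V-saddles, 10 mm thick, centred 32 mm either side of this point along x; free room for fingers between them, down to the floor at 6 mm.
- column_1: steel chromatography column, 150 mm long, 0.18 to 0.29 kg: round tube, 20 mm diameter, with a hexagonal nut (32 mm over corners) from x = -75 to -50 mm. Origin on its axis at mid-length, x along the axis; balances at x = -11 mm. Starts level, 40 mm deep in a bore, its x along the oven's x, nut outward; comes out freely if drawn straight. May be absent (None).
- column_2: steel chromatography column, 150 mm long, 0.18 to 0.29 kg: round tube, 20 mm diameter, with a hexagonal nut (32 mm over corners) from x = -75 to -50 mm. Origin on its axis at mid-length, x along the axis; balances at x = -11 mm. Starts level, 40 mm deep in a bore, its x along the oven's x, nut outward; comes out freely if drawn straight. May be absent (None).
- column_3: steel chromatography column, 150 mm long, 0.18 to 0.29 kg: round tube, 20 mm diameter, with a hexagonal nut (32 mm over corners) from x = -75 to -50 mm. Origin on its axis at mid-length, x along the axis; balances at x = -11 mm. Starts level, 40 mm deep in a bore, its x along the oven's x, nut outward; comes out freely if drawn straight. May be absent (None).
- cover: loose grey cover, plate 184 (x) by 178 (y) by 6 mm, 0.2 to 0.33 kg, on the bench right way up. Origin: centre of the underside, z up. On top a central grip rib, 90 mm along x, 24 wide, top 36 mm above the underside. Press on the round black marks, 66 mm from the centre along x, 64 along y. Fits either way round. Home: underside 56 mm above the bench; merely laid on the clips it sits some 12 to 16 mm higher.
- edge_back (a point): underside of the cover at the middle of its +x edge; 56 mm above the bench when that edge is home.
- edge_left (a point): underside of the cover at the middle of its +y edge; 56 mm above the bench when that edge is home.
- edge_front (a point): underside of the cover at the middle of its -x edge; 56 mm above the bench when that edge is home.
- edge_right (a point): underside of the cover at the middle of its -y edge; 56 mm above the bench when that edge is home.
- clip_back (a joint): clip on the case's +x side: how far it is pushed outward, 0 to 0.007 m; a spring returns it (2.4 N at 0, plus 1.2 N per mm). 0 both before the cover touches it and when its nose has snapped over the cover's edge; about 0.003 as the edge passes. An edge snaps in with roughly 10 to 18 N pressed down on its mark.
- clip_left (a joint): clip on the case's +y side: how far it is pushed outward, 0 to 0.007 m; a spring returns it (2.4 N at 0, plus 1.2 N per mm). 0 both before the cover touches it and when its nose has snapped over the cover's edge; about 0.003 as the edge passes. An edge snaps in with roughly 10 to 18 N pressed down on its mark.
- clip_front (a joint): clip on the case's -x side: how far it is pushed outward, 0 to 0.007 m; a spring returns it (2.4 N at 0, plus 1.2 N per mm). 0 both before the cover touches it and when its nose has snapped over the cover's edge; about 0.003 as the edge passes. An edge snaps in with roughly 10 to 18 N pressed down on its mark.
- clip_right (a joint): clip on the case's -y side: how far it is pushed outward, 0 to 0.007 m; a spring returns it (2.4 N at 0, plus 1.2 N per mm). 0 both before the cover touches it and when its nose has snapped over the cover's edge; about 0.003 as the edge passes. An edge snaps in with roughly 10 to 18 N pressed down on its mark.
- solvent_a: clear solvent bottle, 72 mm across, 170 mm high; a bystander, to be left alone. Origin at the centre of its underside.
- solvent_b: amber solvent bottle, 72 mm across, 170 mm high; a bystander, to be left alone. Origin at the centre of its underside.
- jar: small glass jar, 52 mm across, 60 mm high; a bystander, to be left alone. Origin at the centre of its underside.
- beaker: glass beaker, 70 mm across, 85 mm high; a bystander, to be left alone. Origin at the centre of its underside.
- wrench: steel wrench lying on the bench, 140 mm long along its x; a bystander, to be left alone. Origin at the centre of its underside.
Mind the look-alikes: they are no part of the job. What is shaped like the column_1 but brown is not meant.

How it is judged:
On the way, in this order (a step that is already met when the one before it is completed fails the run):
1. the retainer is slid fully aside (value of joint retainer above 0.022 m), for 0.2 s.
2. every column lies in a cradle of the case (((y of column_1 in the frame of cradle_1 between -0.006 and 0.006 m and x of column_1 in the frame of cradle_1 between -0.015 and 0.015 m and z of column_1 in the frame of cradle_1 between -0.005 and 0.005 m and angle between the x axis of column_1 and the x axis of case, either way round below 0.08 rad) or (y of column_1 in the frame of cradle_2 between -0.006 and 0.006 m and x of column_1 in the frame of cradle_2 between -0.015 and 0.015 m and z of column_1 in the frame of cradle_2 between -0.005 and 0.005 m and angle between the x axis of column_1 and the x axis of case, either way round below 0.08 rad) or (y of column_1 in the frame of cradle_3 between -0.006 and 0.006 m and x of column_1 in the frame of cradle_3 between -0.015 and 0.015 m and z of column_1 in the frame of cradle_3 between -0.005 and 0.005 m and angle between the x axis of column_1 and the x axis of case, either way round below 0.08 rad)) and ((y of column_2 in the frame of cradle_1 between -0.006 and 0.006 m and x of column_2 in the frame of cradle_1 between -0.015 and 0.015 m and z of column_2 in the frame of cradle_1 between -0.005 and 0.005 m and angle between the x axis of column_2 and the x axis of case, either way round below 0.08 rad) or (y of column_2 in the frame of cradle_2 between -0.006 and 0.006 m and x of column_2 in the frame of cradle_2 between -0.015 and 0.015 m and z of column_2 in the frame of cradle_2 between -0.005 and 0.005 m and angle between the x axis of column_2 and the x axis of case, either way round below 0.08 rad) or (y of column_2 in the frame of cradle_3 between -0.006 and 0.006 m and x of column_2 in the frame of cradle_3 between -0.015 and 0.015 m and z of column_2 in the frame of cradle_3 between -0.005 and 0.005 m and angle between the x axis of column_2 and the x axis of case, either way round below 0.08 rad)) and ((y of column_3 in the frame of cradle_1 between -0.006 and 0.006 m and x of column_3 in the frame of cradle_1 between -0.015 and 0.015 m and z of column_3 in the frame of cradle_1 between -0.005 and 0.005 m and angle between the x axis of column_3 and the x axis of case, either way round below 0.08 rad) or (y of column_3 in the frame of cradle_2 between -0.006 and 0.006 m and x of column_3 in the frame of cradle_2 between -0.015 and 0.015 m and z of column_3 in the frame of cradle_2 between -0.005 and 0.005 m and angle between the x axis of column_3 and the x axis of case, either way round below 0.08 rad) or (y of column_3 in the frame of cradle_3 between -0.006 and 0.006 m and x of column_3 in the frame of cradle_3 between -0.015 and 0.015 m and z of column_3 in the frame of cradle_3 between -0.005 and 0.005 m and angle between the x axis of column_3 and the x axis of case, either way round below 0.08 rad))), for 0.2 s.
3. the cover is snapped home under all four clips (z of edge_back in the frame of case between 0.053 and 0.0585 m and z of edge_left in the frame of case between 0.053 and 0.0585 m and z of edge_front in the frame of case between 0.053 and 0.0585 m and z of edge_right in the frame of case between 0.053 and 0.0585 m and value of joint each of clip_back, clip_left, clip_front, clip_right below 0.0015 m and angle between cover's own z axis and vertical below 0.05 rad and horizontal distance between cover and case below 0.006 m), for 0.2 s.
At the end, for the whole second after the job is handed in: Every column in a cradle of the case (within 15 mm along, 6 mm across, 5 mm in height, 0.08 rad); cover right way up and centred within 6 mm, the underside of each edge 53 to 58.5 mm above the bench, every clip back within 1.5 mm of rest; retainer within 6 mm of closed; all still (all of step 2 and all of step 3 and linear speed of each of cover, column_1, column_2, column_3 below 0.02 m/s and value of joint retainer below 0.006 m); the robot touches nothing.
It fails at once if a bystander (bottle, jar, beaker, wrench) is pushed more than 40 mm or tipped over (distance of any of solvent_a, solvent_b, jar, beaker, wrench from where it was at the start of the episode above 0.04 m or angle between any of solvent_a, solvent_b, jar, beaker's own z axis and vertical above 0.6 rad).
It fails at once if a column is wrenched in its bore (more than 60 N between column and oven) (contact force between any of column_1, column_2, column_3 and oven above 60 N).
Of column_1, column_2, column_3 only 2 to 3 are there at a start; the rules pass over those that are not, and their reading is None.
At some moment in a run one of cover may be knocked a few centimetres aside while the robot is not near it.
Once in a run the grip may slacken for a moment while it holds something.
It also fails if it takes over 200 s, if anything falls off the work surface, if the arm or the gripper's body presses on something with over 40 N, if the wrist force passes 120 N, or if a joint passes its speed limit or range.

## Working session

There is one attempt and no reset: what is moved stays moved. The work goes in short steps, Python scripts to look and compute and a tool call to move; the robot and the scene stay as the last step left them, time stands still between calls to the robot, and variables do not carry over. Pictures are saved under pics/ and viewed, and the job is handed in when it is done.

Besides the shell and the picture viewer there is one more tool, called after "Emit:" as a command line: name --argument value ..., lists and objects as JSON in quotes. apply_moves: Moves the arm, as the interface text tells. Its arguments: {"type":"object","properties":{"series":{"type":"array","items":{"type":"object","properties":{"dp":{"type":"array","items":{"type":"number"}},"spin":{"type":"number"}}}},"grip":{"type":"number"},"grip_force":{"type":"number"}},"required":["series"]}

```bash
mkdir -p pics; cat > h.py <<'E'
from cell import *
import numpy as np, cv2
def save(f,n): cv2.imwrite('pics/'+n,f['frame'][:,:,::-1])
def campose(f,st=None):
    if 'rvec' in f:
        R=cv2.Rodrigues(np.array(f['rvec'],float))[0]; t=np.array(f['tvec'],float).ravel()
        return R.T, -R.T@t   # cam->world
    H=np.array(f['hand_eye']); R=np.array(st['tool_rot']); p=np.array(st['tcp_pos'])
    return R@H[:3,:3], R@H[:3,3]+p
def ray(f,u,v,st=None):
    K=np.array([[f['fx'],0,f['cx']],[0,f['fy'],f['cy']],[0,0,1]],float)
    p=cv2.undistortPoints(np.array([[[u,v]]],float),K,np.array([f['k1'],0,0,0],float),None,None,None)[0,0] if 0 else None
    xd=np.array([(u-f['cx'])/f['fx'],(v-f['cy'])/f['fy']]); x=xd.copy()
    for _ in range(30): x=xd/(1+f['k1']*(x@x))
    R,c=campose(f,st); d=R@np.array([x[0],x[1],1.]); return c,d/np.linalg.norm(d)
def onz(f,u,v,z,st=None):
    c,d=ray(f,u,v,st); return c+d*(z-c[2])/d[2]
def proj(f,P,st=None):
    R,c=campose(f,st); q=R.T@(np.array(P,float)-c); x=q[:2]/q[2]; x=x*(1+f['k1']*(x@x))
    return np.array([f['fx']*x[0]+f['cx'],f['fy']*x[1]+f['cy']])
E
python3 - <<'E'
from h import *
s=observe()
print({k:np.round(v,4).tolist() for k,v in s.items()})
for n in ['scene','top','wrist']:
    s=observe();f=grab_frame(n); save(f,n+'0.png'); print(n,{k:np.round(v,4).tolist() for k,v in f.items() if k!='frame'}); 
    print(campose(f,s)[1])
E
```

```text
{'t': 0.0, 'joints': [1.3075, 0.3329, -0.0647, 1.4609, 0.0216, 1.3499, -0.0885], 'qd': [0.0008, 0.0008, -0.0007, -0.0001, 0.0015, -0.0008, 0.0005], 'effort': [-0.0007, -62.325, 0.0242, -38.9892, -0.0612, 0.0398, 0.0001], 'tcp_pos': [0.1489, -0.6066, 0.2218], 'tool_rot': [[0.9711, 0.2385, -0.0004], [0.2385, -0.9711, 0.0013], [-0.0001, -0.0014, -1.0]], 'contact_force': [-0.7575, 0.0892, 0.2499], 'wrist_torque': [-0.0258, -0.0193, 0.0227], 'width': 0.996}
scene {'fx': 451.3773, 'fy': 451.3773, 'cx': 256.789, 'cy': 192.8701, 'k1': -0.0901, 'rvec': [1.4114, 1.9255, -1.0365], 'tvec': [0.1205, -0.2148, 1.7738]}
[1.53911259 0.39720532 0.82481897]
top {'fx': 448.0035, 'fy': 448.0035, 'cx': 259.8495, 'cy': 192.8675, 'k1': 0.0576, 'rvec': [2.1367, -2.1323, 0.1846], 'tvec': [0.0336, 0.4941, 1.5131]}
[0.23203929 0.03939458 1.57460017]
wrist {'fx': 319.0934, 'fy': 319.0934, 'cx': 253.0947, 'cy': 193.9426, 'k1': 0.0006, 'hand_eye': [[0.0001, -0.9701, -0.2427, 0.065], [1.0, -0.0, 0.0004, 0.0014], [-0.0004, -0.2427, 0.9701, -0.1613], [0.0, 0.0, 0.0, 1.0]]}
[ 0.21252661 -0.59271957  0.38317479]
```

View pics/scene0.png

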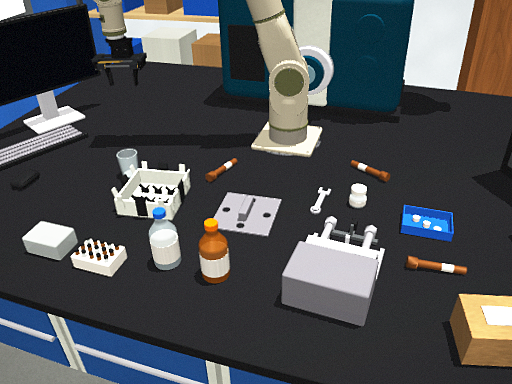

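View pics/top0.png

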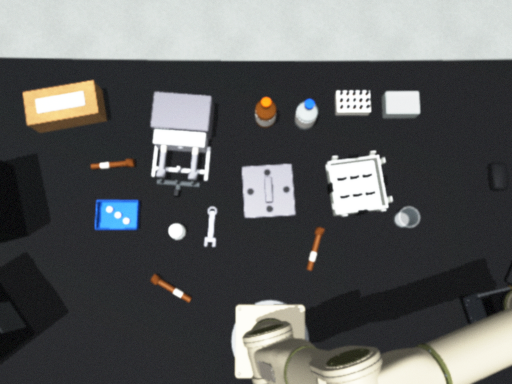

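View pics/wrist0.png

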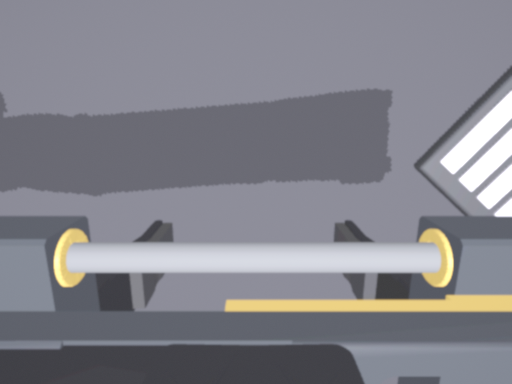

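The scene shows the oven at the right with two columns visible, the cover in the middle and the case at the left. I'll zoom in on the top view.

```bash
python3 - <<'E'
from h import *
s=observe();f=grab_frame('top'); im=f['frame'][:,:,::-1]
cv2.imwrite('pics/ztopA.png',cv2.resize(im[85:205,140:230],None,fx=6,fy=6,interpolation=cv2.INTER_CUBIC)[:600])
cv2.imwrite('pics/ztopB.png',cv2.resize(im[145:225,235:405],None,fx=4.7,fy=4.7,interpolation=cv2.INTER_CUBIC))
g=grab_frame('scene');im=g['frame'][:,:,::-1]
cv2.imwrite('pics/zscA.png',cv2.resize(im[205:325,275:395],None,fx=5,fy=5,interpolation=cv2.INTER_CUBIC))
cv2.imwrite('pics/zscB.png',cv2.resize(im[150:240,105:290],None,fx=4.3,fy=4.3,interpolation=cv2.INTER_CUBIC))
import pickle; pickle.dump((f,g,s),open('f0.pkl','wb'))
E
```

```text
(no output)
```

View pics/ztopA.png

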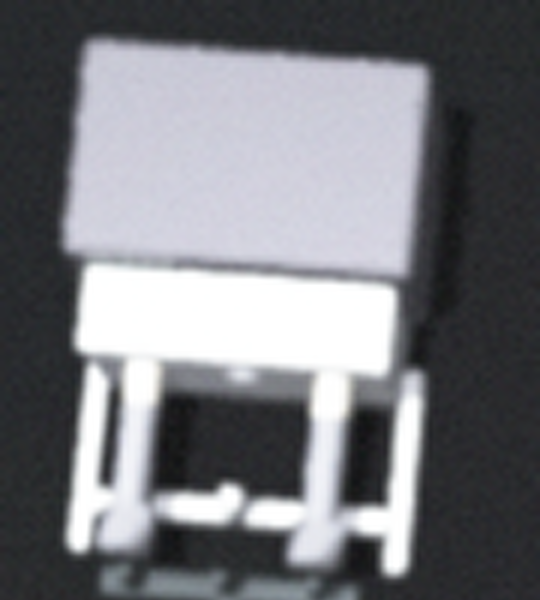

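View pics/ztopB.png

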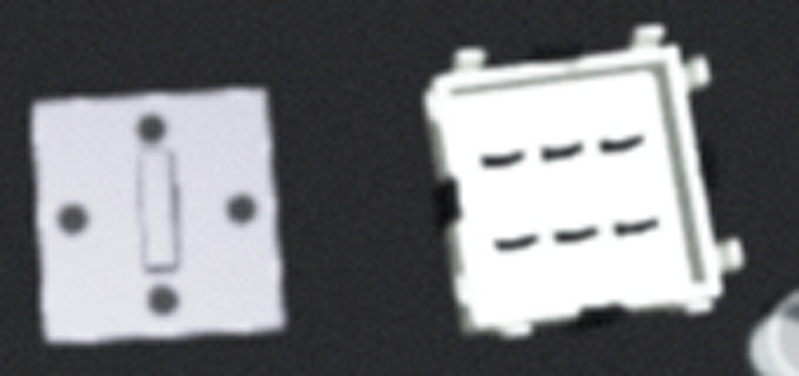

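View pics/zscA.png

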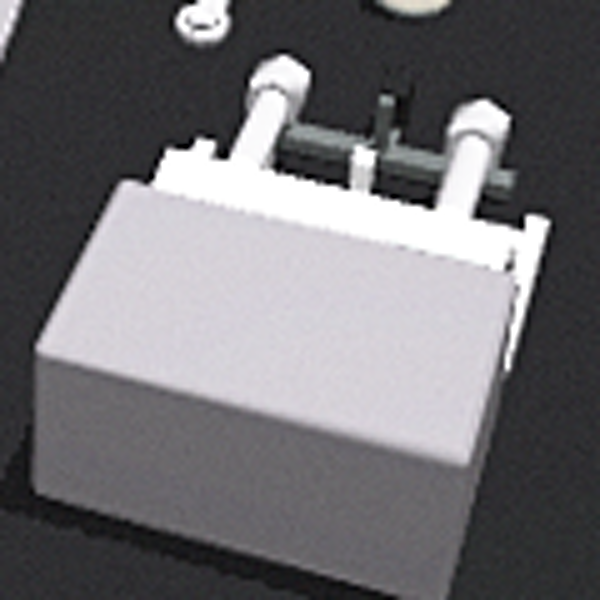

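View pics/zscB.png

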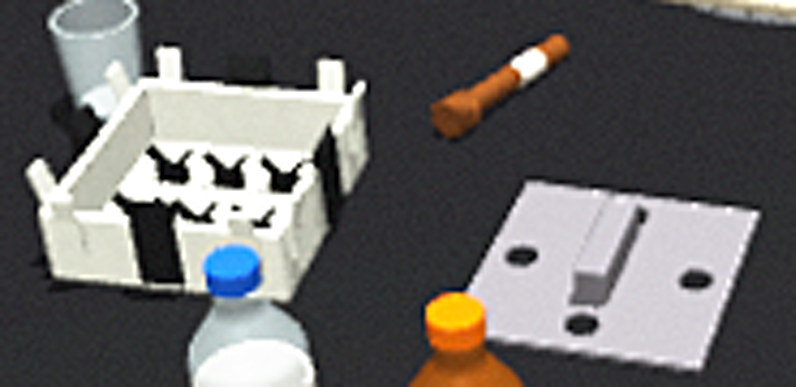

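```bash
python3 - <<'E'
from h import *
import pickle; f,g,s=pickle.load(open('f0.pkl','rb'))
A=lambda x,y:(140+(x+.5)/6-.5,85+(y+.5)/6-.5)
B=lambda x,y:(235+(x+.5)/4.7-.5,145+(y+.5)/4.7-.5)
C=lambda x,y:(275+(x+.5)/5-.5,205+(y+.5)/5-.5)
l=onz(f,*A(77,352),.08); r=onz(f,*A(390,372),.08)
print('oven face',l,r,np.linalg.norm(l-r))
# housing top z=.1 corners
H=[onz(f,*A(*p),.1) for p in [(86,40),(428,65),(408,275),(65,250)]]
print('housing',np.round(H,4))
# cover corners
Q=[onz(f,*B(*p),.006) for p in [(32,102),(266,90),(285,327),(45,342)]]
print('cover',np.round(Q,4),np.mean(Q,0),[np.linalg.norm(Q[i]-Q[(i+1)%4]) for i in range(4)])
M=[onz(f,*B(*p),.006) for p in [(151,128),(241,209),(163,299),(72,218)]]
print('marks',np.round(M,4),np.mean(M,0))
d=M[0]-M[2];print('x ang',np.degrees(np.arctan2(d[1],d[0])),np.linalg.norm(d))
# case rim outer corners z=.056
Q=[onz(f,*B(*p),.056) for p in [(432,92),(680,55),(718,295),(468,330)]]
print('case',np.round(Q,4),np.mean(Q,0),[np.linalg.norm(Q[i]-Q[(i+1)%4]) for i in range(4)])
# nuts (z~.07 top)
for p in [(130,480),(328,490)]: print('tube top',onz(f,*A(*p),.065))
for p in [(122,545),(313,560)]: print('nut end',onz(f,*A(*p),.068))
E
```

```text
oven face [0.65942954 0.40389163 0.08      ] [0.64850658 0.22509864 0.08      ] 0.17912634194117202
housing [[0.8388 0.4008 0.1   ]
 [0.8252 0.2045 0.1   ]
 [0.6999 0.2136 0.1   ]
 [0.7135 0.4081 0.1   ]]
cover [[ 0.5966  0.1008  0.006 ]
 [ 0.6065 -0.0779  0.006 ]
 [ 0.4243 -0.0903  0.006 ]
 [ 0.4126  0.0895  0.006 ]] [0.50997335 0.00555243 0.006     ] [np.float64(0.1789625940813118), np.float64(0.1826198423754046), np.float64(0.180169154290936), np.float64(0.18442308044406344)]
marks [[ 0.5766  0.01    0.006 ]
 [ 0.514  -0.058   0.006 ]
 [ 0.4452  0.0011  0.006 ]
 [ 0.5068  0.0698  0.006 ]] [0.51066068 0.00573253 0.006     ]
x ang 3.879771745950704 0.1316736966690582
case [[ 0.5932 -0.1967  0.056 ]
 [ 0.6215 -0.3801  0.056 ]
 [ 0.4425 -0.3999  0.056 ]
 [ 0.4163 -0.2186  0.056 ]] [ 0.51836567 -0.2988488   0.056     ] [np.float64(0.18558976563304622), np.float64(0.18007206431869963), np.float64(0.18314608045303954), np.float64(0.17825112115157113)]
tube top [0.58804226 0.37434793 0.065     ]
tube top [0.58259811 0.26099885 0.065     ]
nut end [0.54931723 0.3767922  0.068     ]
nut end [0.54093717 0.26804519 0.068     ]
```

```bash
cat >> h.py <<'E'
def mv(p,yaw):
    s=observe(); R=np.array(s['tool_rot']); d=R.T@(np.array(p)-s['tcp_pos'])
    y0=np.degrees(np.arctan2(R[1,0],R[0,0])); sp=(y0-yaw+180)%360-180
    print('tcp',np.round(s['tcp_pos'],4),'yaw %.2f'%y0,'tilt',np.round(R[:,2],4),'| dp',np.round(d,4),'dist %.3f spin %.2f'%(np.linalg.norm(d),sp),'F',np.round(s['contact_force'],2),'w %.4f'%(s['width']*.087),'t %.2f'%s['t'])
E
python3 - <<'E'
from h import *
mv((.45,-.299,.25),-3)
E
```

```text
tcp [ 0.149  -0.6068  0.2222] yaw 13.80 tilt [-1.e-04  6.e-04 -1.e+00] | dp [ 0.3657 -0.2272 -0.0277] dist 0.431 spin 16.80 F [-0.12  0.56 -0.23] w 0.0864 t 0.25
```

Emit:
apply_moves --series '[{"dp": [0.04,-0.025,-0.015],"spin": 2},{"dp": [0.085,-0.053,-0.028],"spin": 4},{"dp": [0.13,-0.08,-0.028],"spin": 7},{"dp": [0.18,-0.11,-0.028],"spin": 10},{"dp": [0.225,-0.14,-0.028],"spin": 13},{"dp": [0.27,-0.17,-0.028],"spin": 15},{"dp": [0.32,-0.2,-0.028],"spin": 16.8},{"dp": [0.366,-0.227,-0.028],"spin": 16.8}]'

```text
t: 1.05
tcp_pos: [0.4264, -0.3221, 0.2506]
tool_rot: [[0.999, -0.054, 0.0], [-0.054, -0.999, 0.0], [0.0, -0.0, -1.0]]
contact_force: [0.7, -0.5, 0.2]
width: 1.002
```

Emit:
apply_moves --series '[{"dp": [0,0,0]},{"dp": [0,0,0]}]'

```text
$.series[0]: bad value
```

```bash
python3 - <<'E'
from h import *
import pickle
mv((.45,-.299,.25),-3)
s=observe();f=grab_frame('wrist');pickle.dump((f,s),open('wc.pkl','wb'));save(f,'w1.png')
E
```

```text
tcp [ 0.4264 -0.3221  0.2506] yaw -3.08 tilt [ 1.e-04  1.e-04 -1.e+00] | dp [ 0.0223 -0.0243  0.0006] dist 0.033 spin -0.08 F [ 0.67 -0.47  0.18] w 0.0872 t 1.05
```

View pics/w1.png

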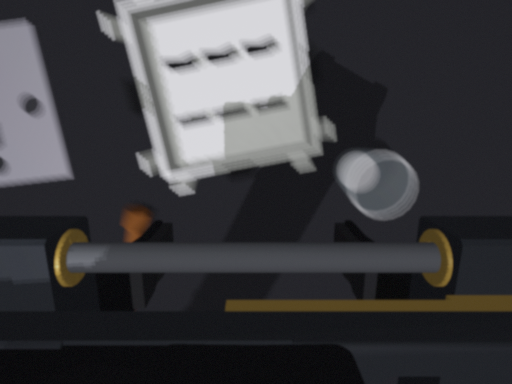

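The wrist view shows the case cut off at the top (columns 120–330), so I'll back off a little.

```bash
python3 - <<'E'
from h import *
mv((.38,-.295,.25),-3)
E
```

```text
tcp [ 0.4329 -0.3142  0.2506] yaw -2.44 tilt [ 0.003   0.0032 -1.    ] | dp [-0.0536 -0.0169  0.0005] dist 0.056 spin 0.56 F [4.12 8.64 0.18] w 0.0867 t 1.10
```

Emit:
apply_moves --series '[{"dp": [-0.024,-0.015,0],"spin": 0},{"dp": [-0.048,-0.03,0],"spin": 0},{"dp": [-0.048,-0.03,0],"spin": 0},{"dp": [-0.048,-0.03,0],"spin": 0}]'

```text
t: 1.5
tcp_pos: [0.386, -0.2825, 0.2509]
tool_rot: [[0.999, -0.043, 0.004], [-0.043, -0.999, 0.002], [0.003, -0.002, -1.0]]
contact_force: [-0.3, -0.6, 0.2]
width: 1.0
```

```bash
python3 - <<'E'
from h import *
import pickle
mv((.45,-.299,.25),-3)
s=observe();f=grab_frame('wrist');pickle.dump((f,s),open('wc.pkl','wb'))
im=f['frame'][:,:,::-1]; cv2.imwrite('pics/w2.png',cv2.resize(im[0:240,60:380],None,fx=2.5,fy=2.5,interpolation=cv2.INTER_CUBIC))
E
```

```text
tcp [ 0.386  -0.2825  0.2509] yaw -2.45 tilt [ 0.0035  0.0023 -1.    ] | dp [0.0646 0.0138 0.0011] dist 0.066 spin 0.55 F [-0.27 -0.6   0.21] w 0.0870 t 1.50
```

View pics/w2.png

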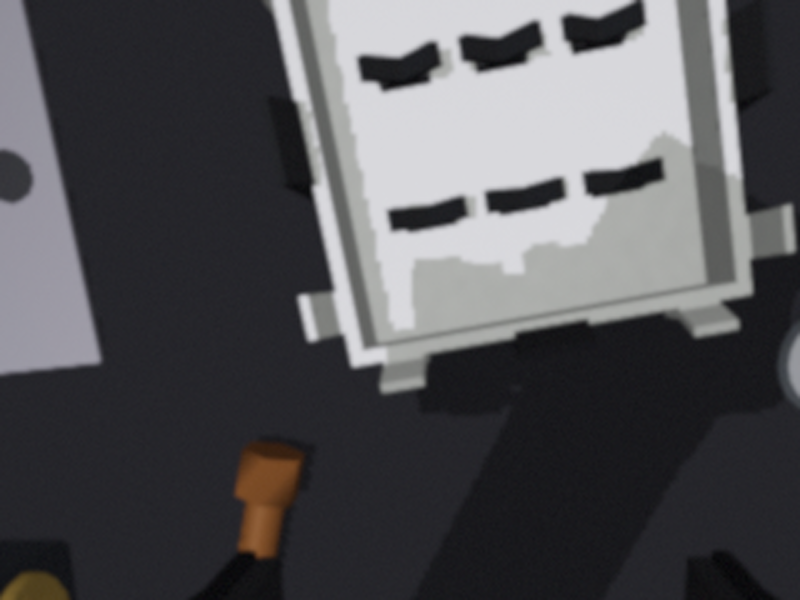

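The case is now further up in the picture (rear part cut off), so I should go forward and up instead.

Emit:
apply_moves --series '[{"dp": [0.04,0.0,-0.03],"spin": 0},{"dp": [0.085,0.005,-0.055],"spin": 0},{"dp": [0.095,0.01,-0.055],"spin": 0.5},{"dp": [0.095,0.01,-0.055],"spin": 0.5},{"dp": [0.095,0.01,-0.055],"spin": 0.5}]'

```text
t: 2.05
tcp_pos: [0.4803, -0.2973, 0.3051]
tool_rot: [[0.999, -0.052, 0.002], [-0.052, -0.999, 0.004], [0.002, -0.004, -1.0]]
contact_force: [-0.3, 0.0, -0.0]
width: 1.003
```

```bash
python3 - <<'E'
from h import *
import pickle
mv((.45,-.299,.25),-3)
s=observe();f=grab_frame('wrist');pickle.dump((f,s),open('wc.pkl','wb'))
im=f['frame'][:,:,::-1]; cv2.imwrite('pics/w3.png',cv2.resize(im[0:240,60:380],None,fx=2.5,fy=2.5,interpolation=cv2.INTER_CUBIC))
E
```

```text
tcp [ 0.4803 -0.2973  0.3051] yaw -2.98 tilt [ 0.0022  0.0039 -1.    ] | dp [-0.0303  0.0035  0.055 ] dist 0.063 spin 0.02 F [-0.27  0.05 -0.03] w 0.0873 t 2.05
```

View pics/w3.png

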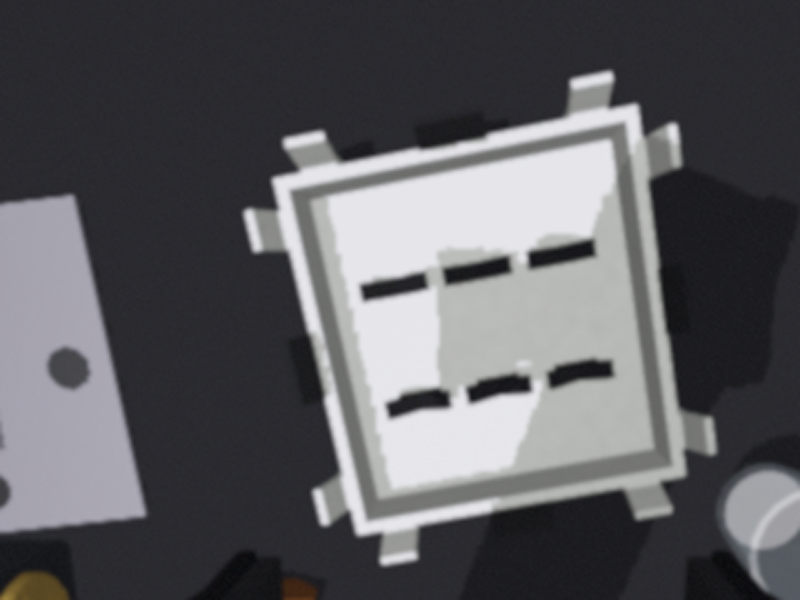

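Rim corners in the zoom: (273,178), (637,104), (687,476), (358,535).

```bash
cat > sq.py <<'E'
from h import *
def rect(P):
    # P order: far-left, far-right, near-right, near-left (x+ y+), (x+ y-), (x- y-), (x- y+)
    P=np.array(P)[:,:2]; c=P.mean(0)
    m=np.array([[92,89],[92,-89],[-92,-89],[-92,89]])/1000.
    q=P-c; th=np.arctan2((m[:,0]*q[:,1]-m[:,1]*q[:,0]).sum(),(m*q).sum())
    R=np.array([[np.cos(th),-np.sin(th)],[np.sin(th),np.cos(th)]])
    print('c',np.round(c,4),'yaw %.2f'%np.degrees(th),'resid mm',np.round((q-m@R.T)*1e3,1).tolist())
    return c,th
E
python3 - <<'E'
from sq import *
import pickle
f,s=pickle.load(open('wc.pkl','rb'))
B=lambda x,y:(60+(x+.5)/2.5-.5,(y+.5)/2.5-.5)
rect([onz(f,*B(*p),.056,s) for p in [(273,178),(637,104),(687,476),(358,535)]])
# saddles
for z in (.03,): 
  S=[onz(f,*B(*p),z,s) for p in [(394,287),(478,270),(561,254),(418,404),(499,388),(581,372)]]
  print(np.round(S,4),np.mean(S,0)); d=S[2]-S[0]; print(np.linalg.norm(d),np.degrees(np.arctan2(-d[0],d[1]))-180); d=S[1]-S[4]; print(np.linalg.norm(d),np.degrees(np.arctan2(d[1],d[0])))
t,g,s0=pickle.load(open('f0.pkl','rb'))
A=lambda x,y:(235+(x+.5)/4.7-.5,145+(y+.5)/4.7-.5)
rect([onz(t,*A(*p),.056) for p in [(432,92),(680,55),(718,295),(468,330)]])
rect([onz(t,*A(*p),.006) for p in [(32,102),(266,90),(285,327),(45,342)]])
E
```

```text
c [ 0.5229 -0.3029] yaw 7.75 resid mm [[0.2, 0.0], [-0.0, 0.3], [-0.2, -0.2], [0.1, -0.1]]
[[ 0.5483 -0.2539  0.03  ]
 [ 0.5546 -0.2989  0.03  ]
 [ 0.5605 -0.3429  0.03  ]
 [ 0.4853 -0.2621  0.03  ]
 [ 0.4918 -0.3071  0.03  ]
 [ 0.4982 -0.352   0.03  ]] [ 0.52311361 -0.30282869  0.03      ]
0.08987880715958091 -352.17870635591146
0.06337019868175112 7.3784038362755995
c [ 0.5184 -0.2988] yaw 7.58 resid mm [[-4.6, 1.8], [0.1, -5.2], [3.6, -0.7], [0.9, 4.1]]
c [0.51   0.0056] yaw 3.58 resid mm [[0.4, 0.7], [-0.9, -0.3], [0.6, -1.3], [-0.0, 0.9]]
```

```bash
python3 - <<'E'
from h import *
mv((.53,.31,.29),-3.5)
E
```

```text
tcp [ 0.4799 -0.2972  0.3053] yaw -2.99 tilt [ 0.0023  0.0035 -1.    ] | dp [ 0.0183 -0.6089  0.0175] dist 0.609 spin 0.51 F [0.49 0.48 0.1 ] w 0.0870 t 2.10
```

Emit:
apply_moves --series '[{"dp": [0.01,-0.04,0],"spin": 0},{"dp": [0.018,-0.085,0],"spin": 0},{"dp": [0.02,-0.13,0],"spin": 0},{"dp": [0.02,-0.175,0],"spin": 0},{"dp": [0.02,-0.22,0],"spin": 0},{"dp": [0.02,-0.265,0],"spin": 0},{"dp": [0.02,-0.31,0],"spin": 0},{"dp": [0.02,-0.355,0],"spin": 0}]'

```text
t: 2.9
tcp_pos: [0.5174, 0.0572, 0.3066]
tool_rot: [[0.999, -0.053, 0.002], [-0.053, -0.999, 0.002], [0.002, -0.002, -1.0]]
contact_force: [1.1, -0.0, -0.5]
width: 1.003
```

```bash
python3 - <<'E'
from h import *
mv((.53,.31,.29),-3.5)
E
```

```text
tcp [0.5174 0.0572 0.3066] yaw -3.06 tilt [ 0.0025  0.0022 -1.    ] | dp [-0.001  -0.253   0.0172] dist 0.254 spin 0.44 F [ 1.11 -0.04 -0.55] w 0.0872 t 2.90
```

Emit:
apply_moves --series '[{"dp": [0,-0.045,0.005],"spin": 0},{"dp": [0,-0.09,0.01],"spin": 0},{"dp": [0,-0.135,0.017],"spin": 0.4},{"dp": [0,-0.18,0.017],"spin": 0.4},{"dp": [0,-0.22,0.017],"spin": 0.4},{"dp": [0,-0.253,0.017],"spin": 0.4},{"dp": [0,-0.253,0.017],"spin": 0.4},{"dp": [0,-0.253,0.017],"spin": 0.4}]'

```text
t: 3.7
tcp_pos: [0.5305, 0.3098, 0.2898]
tool_rot: [[0.998, -0.059, 0.002], [-0.059, -0.998, 0.001], [0.002, -0.001, -1.0]]
contact_force: [0.2, -1.0, -0.5]
width: 1.001
```

```bash
python3 - <<'E'
from h import *
import pickle
mv((.53,.31,.29),-3.5)
s=observe();f=grab_frame('wrist');pickle.dump((f,s),open('wo.pkl','wb'))
im=f['frame'][:,:,::-1]; cv2.imwrite('pics/w4.png',cv2.resize(im[0:240,96:416],None,fx=2.5,fy=2.5,interpolation=cv2.INTER_CUBIC))
E
```

```text
tcp [0.5305 0.3098 0.2898] yaw -3.40 tilt [ 0.0021  0.0012 -1.    ] | dp [-0.0005 -0.0002 -0.0002] dist 0.001 spin 0.10 F [ 0.25 -1.02 -0.54] w 0.0871 t 3.70
```

View pics/w4.png

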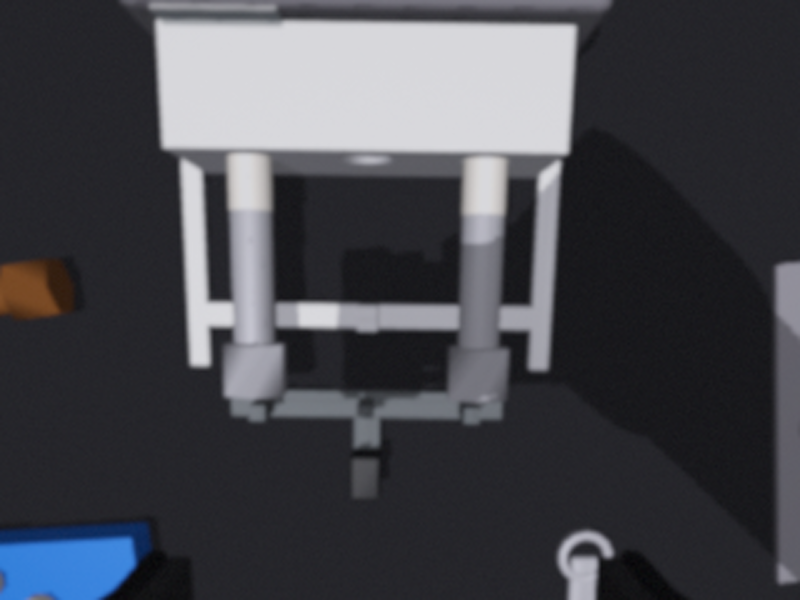

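Seen: the block's front top edge (162,150)–(570,155), tubes at columns ≈252 and ≈482, the knob top at (365,477), and the middle bore empty.

```bash
python3 - <<'E'
from h import *
import pickle
f,s=pickle.load(open('wo.pkl','rb'))
B=lambda x,y:(96+(x+.5)/2.5-.5,(y+.5)/2.5-.5)
P=lambda x,y,z:onz(f,*B(x,y),z,s)
l=P(162,150,.08);r=P(570,154.5,.08);d=l-r
print(l,r,np.linalg.norm(d),'yaw',np.degrees(np.arctan2(-d[0],d[1])),'mid',(l+r)/2)
# tubes: silhouettes edges at axis height
for row,(a,b) in {185:(228,273)}.items(): pass
L=[P(250,190,.058),P(253.5,335,.058)];R=[P(484.5,190,.058),P(479.5,335,.058)]
for q in (L,R):
  e=q[0]-q[1]; print(np.round(q,4),'yaw',np.degrees(np.arctan2(e[1],e[0])))
print('knob',P(352,458,.034),P(378,458,.034),P(352,497,.034),P(378,497,.034),P(365,477.5,.034))
E
```

```text
[0.65935102 0.40137567 0.08      ] [0.64702206 0.224554   0.08      ] 0.17725096740435684 yaw -3.9885139191881276 mid [0.65318654 0.31296484 0.08      ]
[[0.6435 0.3685 0.058 ]
 [0.5773 0.3736 0.058 ]] yaw -4.408557738221693
[[0.637  0.2596 0.058 ]
 [0.5708 0.2641 0.058 ]] yaw -3.909082572803888
knob [0.50863323 0.33185714 0.034     ] [0.5078146 0.3179878 0.034    ] [0.48713967 0.33340071 0.034     ] [0.48631179 0.31936259 0.034     ] [0.49753981 0.32564754 0.034     ]
```

```bash
python3 - <<'E'
from h import *
mv((.4965,.3255,.014),-4)
E
```

```text
tcp [0.531  0.3087 0.29  ] yaw -3.50 tilt [ 2.6e-03  9.0e-04 -1.0e+00] | dp [-0.0362 -0.0144  0.2759] dist 0.279 spin 0.50 F [ 0.22 -0.55  0.24] w 0.0870 t 3.75
```

Emit:
apply_moves --series '[{"dp": [-0.02,-0.01,0.04],"spin": 0.3},{"dp": [-0.035,-0.0175,0.09],"spin": 0.6},{"dp": [-0.035,-0.0175,0.135],"spin": 0.6},{"dp": [-0.035,-0.0175,0.18],"spin": 0.6},{"dp": [-0.035,-0.0175,0.22],"spin": 0.6},{"dp": [-0.035,-0.0175,0.22],"spin": 0.6}]' --grip 0.05 --grip_force 10

```text
t: 4.35
tcp_pos: [0.4958, 0.324, 0.0651]
tool_rot: [[0.997, -0.074, -0.004], [-0.074, -0.997, -0.005], [-0.004, 0.005, -1.0]]
contact_force: [0.1, 0.1, 0.5]
width: 0.597
```

```bash
python3 - <<'E'
from h import *
mv((.4965,.3255,.014),-4)
s=observe();f=grab_frame('wrist');save(f,'w5.png')
E
```

```text
tcp [0.4958 0.324  0.0651] yaw -4.23 tilt [-0.004  -0.0049 -1.    ] | dp [ 0.0008 -0.0018  0.0511] dist 0.051 spin -0.23 F [0.12 0.12 0.49] w 0.0520 t 4.35
```

View pics/w5.png

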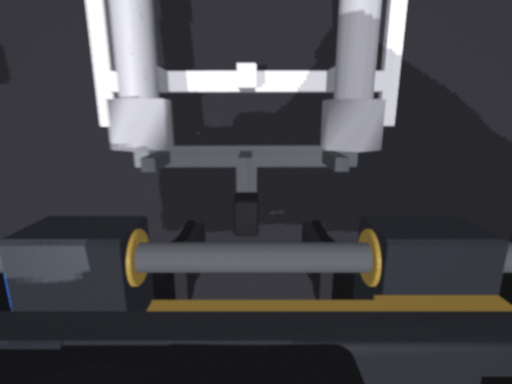

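The knob (246,215) lies between the fingers; I'll go down and grip it.

Emit:
apply_moves --series '[{"dp": [0.001,-0.002,0.02],"spin": 0},{"dp": [0.001,-0.002,0.04],"spin": 0},{"dp": [0.001,-0.002,0.051],"spin": 0},{"dp": [0.001,-0.002,0.051],"spin": 0}]'

```text
t: 4.8
tcp_pos: [0.4988, 0.3273, 0.0184]
tool_rot: [[0.997, -0.074, 0.0], [-0.074, -0.997, -0.002], [0.0, 0.002, -1.0]]
contact_force: [-0.3, -0.4, -0.0]
width: 0.576
```

Emit:
apply_moves --series '[{"dp": [0,0,0],"spin": 0},{"dp": [0,0,0],"spin": 0},{"dp": [0,0,0],"spin": 0},{"dp": [0,0,0],"spin": 0},{"dp": [0,0,0],"spin": 0},{"dp": [0,0,0],"spin": 0}]' --grip 0.0

```text
t: 5.4
tcp_pos: [0.4989, 0.3274, 0.0187]
tool_rot: [[0.997, -0.074, 0.0], [-0.074, -0.997, -0.002], [0.001, 0.002, -1.0]]
contact_force: [-0.6, -0.0, 1.7]
width: 0.182
```

```bash
python3 - <<'E'
from h import *
mv((.4965,.3255,.014),-4)
E
```

```text
tcp [0.4989 0.3274 0.0187] yaw -4.25 tilt [ 4.0e-04 -2.1e-03 -1.0e+00] | dp [-0.0023  0.0021  0.0047] dist 0.006 spin -0.25 F [-0.56 -0.04  1.72] w 0.0158 t 5.40
```

Emit:
apply_moves --series '[{"dp": [0,-0.005,0],"spin": 0},{"dp": [0,-0.01,0],"spin": 0},{"dp": [0,-0.015,0],"spin": 0},{"dp": [0,-0.02,0],"spin": 0},{"dp": [0,-0.024,0],"spin": 0},{"dp": [0,-0.026,0],"spin": 0},{"dp": [0,-0.027,0],"spin": 0},{"dp": [0,-0.027,0],"spin": 0}]'

```text
t: 6.2
tcp_pos: [0.5009, 0.3544, 0.0187]
tool_rot: [[0.997, -0.074, 0.0], [-0.074, -0.997, -0.002], [0.001, 0.002, -1.0]]
contact_force: [-1.3, -1.4, 4.5]
width: 0.181
```

```bash
python3 - <<'E'
from h import *
mv((.4965,.3255,.014),-4)
s=observe();f=grab_frame('wrist');save(f,'w6.png')
E
```

```text
tcp [0.5009 0.3544 0.0187] yaw -4.25 tilt [ 3.0e-04 -2.3e-03 -1.0e+00] | dp [-0.0022  0.0291  0.0047] dist 0.030 spin -0.25 F [-1.3  -1.41  4.53] w 0.0157 t 6.20
```

View pics/w6.png

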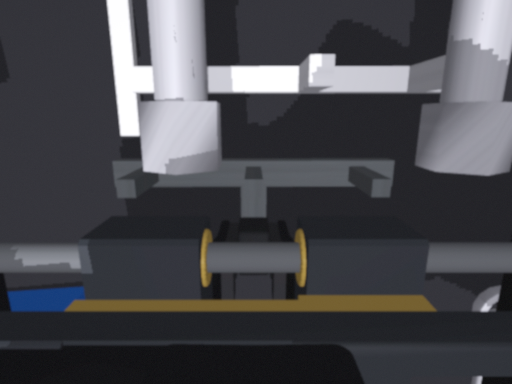

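```bash
python3 - <<'E'
from h import *
import pickle
f,s=pickle.load(open('wo.pkl','rb'))
s2=observe();f2=grab_frame('wrist');pickle.dump((f2,s2),open('w6.pkl','wb'))
B=lambda x,y:(96+(x+.5)/2.5-.5,(y+.5)/2.5-.5)
th=np.radians(-4.05);u=np.array([np.cos(th),np.sin(th)]);v=np.array([-u[1],u[0]]);o=np.array([.6532,.3130])
def loc(p): q=p[:2]-o; return np.round([q@u*1e3,q@v*1e3],1)
for z in (.0,.01,.02,.03,.04,.044):
  print(z,'bar far/near',loc(onz(f,*B(320,303),z,s)),loc(onz(f,*B(320,328),z,s)),loc(onz(f2,260,66,z,s2)),loc(onz(f2,260,92,z,s2)), 'rest',loc(onz(f,*B(367,305),z,s)),loc(onz(f2,320,56,z,s2)))
for z in (.0,.01,.02,.03,.04,.047):
  print(z,'ret bar',loc(onz(f,*B(320,392),z,s)),loc(onz(f,*B(320,418),z,s)),loc(onz(f2,220,160,z,s2)),loc(onz(f2,220,187,z,s2)))
im=f2['frame'][:,:,::-1];cv2.imwrite('pics/z6.png',cv2.resize(im[40:210,60:510],None,fx=1.75,fy=1.75))
E
```

```text
0.0 bar far/near [-65.6  27.9] [-79.2  28.1] [-64.6  24.8] [-77.7  24.8] rest [-66.4   2. ] [-59.8  -6.7]
0.01 bar far/near [-65.4  27. ] [-78.7  27.2] [-66.  25.] [-78.4  25. ] rest [-66.2   1.7] [-61.4  -4.7]
0.02 bar far/near [-65.2  26.1] [-78.2  26.2] [-67.3  25.3] [-79.   25.2] rest [-66.    1.3] [-63.1  -2.7]
0.03 bar far/near [-65.   25.2] [-77.7  25.3] [-68.7  25.5] [-79.7  25.5] rest [-65.8   1. ] [-64.7  -0.8]
0.04 bar far/near [-64.9  24.3] [-77.2  24.4] [-70.1  25.7] [-80.3  25.7] rest [-65.6   0.7] [-66.4   1.2]
0.044 bar far/near [-64.8  23.9] [-77.   24.1] [-70.7  25.8] [-80.6  25.8] rest [-65.5   0.5] [-67.   2.]
0.0 ret bar [-114.8   28.4] [-129.6   28.6] [-114.4   47.4] [-130.1   47.8]
0.01 ret bar [-113.5   27.5] [-128.    27.7] [-113.    46.3] [-127.8   46.8]
0.02 ret bar [-112.2   26.6] [-126.4   26.8] [-111.6   45.3] [-125.5   45.7]
0.03 ret bar [-110.9   25.7] [-124.8   25.8] [-110.2   44.3] [-123.3   44.7]
0.04 ret bar [-109.7   24.8] [-123.2   24.9] [-108.8   43.3] [-121.    43.6]
0.047 ret bar [-108.8   24.1] [-122.1   24.3] [-107.9   42.5] [-119.4   42.9]
```

View pics/z6.png

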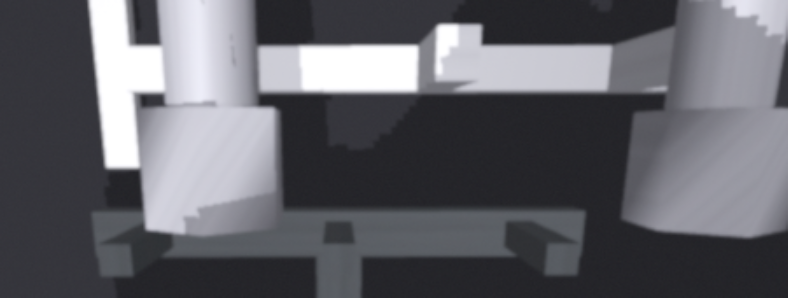

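Emit:
apply_moves --series '[{"dp": [0,0,0],"spin": 0},{"dp": [0,0,0],"spin": 0},{"dp": [0,0,0],"spin": 0},{"dp": [0,0,-0.03],"spin": 0},{"dp": [0,0,-0.07],"spin": 0},{"dp": [0,0,-0.1],"spin": 0},{"dp": [0,0,-0.13],"spin": 0},{"dp": [0,0,-0.13],"spin": 0}]' --grip 0.046

```text
t: 7.1
tcp_pos: [0.5025, 0.3563, 0.1532]
tool_rot: [[0.997, -0.074, 0.006], [-0.074, -0.997, 0.002], [0.006, -0.002, -1.0]]
contact_force: [-0.2, 0.2, -1.1]
width: 0.532
```

```bash
cat >> h.py <<'E'
th=np.radians(-4.05);U=np.array([np.cos(th),np.sin(th)]);V=np.array([-U[1],U[0]]);O=np.array([.6532,.3135])
def ov(x,y,z): return np.r_[O+U*x+V*y,z]
tc=np.radians(7.75);UC=np.array([np.cos(tc),np.sin(tc)]);VC=np.array([-UC[1],UC[0]]);OC=np.array([.5229,-.3029])
def cs(x,y,z): return np.r_[OC+UC*x+VC*y,z]
E
python3 - <<'E'
from h import *
import pickle
print(ov(-.046,.055,.04),ov(-.046,-.055,.04))
mv(ov(-.046,.055,.09),-4.05)
s2=observe();f2=grab_frame('wrist');pickle.dump((f2,s2),open('w7.pkl','wb'));save(f2,'w7.png')
E
```

```text
[0.61119936 0.3716115  0.04      ] [0.60343039 0.26188619 0.04      ]
tcp [0.5025 0.3563 0.1532] yaw -4.26 tilt [ 0.0061  0.002  -1.    ] | dp [ 0.1069 -0.0232  0.0639] dist 0.127 spin -0.21 F [-0.21  0.21 -1.06] w 0.0462 t 7.10
```

View pics/w7.png

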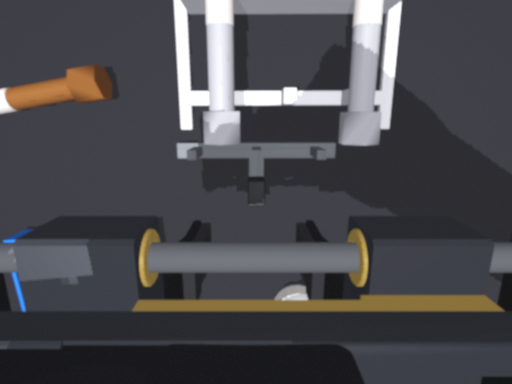

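```bash
python3 - <<'E'
from h import *
import pickle
f,s=pickle.load(open('w7.pkl','rb'))
im=cv2.cvtColor(f['frame'],cv2.COLOR_RGB2GRAY)
for r in (40,60,80): print(r,im[r,200:245].tolist())
def loc(p): q=p[:2]-O; return np.round([q@U*1e3,q@V*1e3],1)
for r in (40,60,80):
  for a,b in ((200,245),(340,385)):
    g=np.abs(np.diff(im[r,a:b].astype(int))); idx=np.where(im[r,a:b]>95)[0]
    l,h=a+idx.min()-.5,a+idx.max()+.5
    print(r,l,h,loc(onz(f,(l+h)/2,r,.057,s)))
E
```

```text
40 [66, 66, 67, 66, 66, 75, 112, 165, 199, 212, 219, 226, 231, 234, 239, 242, 245, 247, 247, 247, 245, 244, 241, 237, 232, 227, 221, 214, 206, 197, 187, 171, 143, 105, 64, 48, 47, 46, 47, 47, 46, 45, 46, 47, 46]
60 [67, 66, 67, 67, 66, 68, 85, 135, 182, 207, 217, 223, 229, 233, 237, 242, 245, 247, 249, 251, 251, 248, 243, 238, 233, 229, 222, 211, 201, 197, 189, 175, 153, 119, 75, 50, 47, 47, 47, 47, 46, 46, 45, 46, 46]
80 [66, 67, 67, 67, 65, 66, 69, 98, 154, 195, 212, 221, 228, 233, 236, 241, 245, 248, 251, 251, 249, 246, 244, 240, 235, 230, 224, 217, 209, 201, 191, 179, 160, 129, 87, 55, 47, 46, 46, 47, 46, 46, 46, 47, 46]
40 205.5 233.5 [-33.6  55.1]
40 351.5 384.5 [-34.  -55.4]
60 206.5 233.5 [-47.5  55.1]
60 350.5 384.5 [-47.9 -56.1]
80 206.5 233.5 [-61.8  55.5]
80 349.5 384.5 [-62.2 -56.9]
```

Emit:
apply_moves --series '[{"dp": [0.04,-0.01,0],"spin": 0},{"dp": [0.08,-0.02,0.01],"spin": 0},{"dp": [0.106,-0.023,0.03],"spin": -0.2},{"dp": [0.106,-0.023,0.05],"spin": -0.2},{"dp": [0.106,-0.023,0.05],"spin": -0.2},{"dp": [0.106,-0.023,0.05],"spin": -0.2}]'

```text
t: 7.75
tcp_pos: [0.6084, 0.3706, 0.1003]
tool_rot: [[0.998, -0.07, 0.002], [-0.07, -0.998, -0.0], [0.002, 0.0, -1.0]]
contact_force: [-0.3, 0.3, 0.9]
width: 0.526
```

```bash
python3 - <<'E'
from h import *
mv(ov(-.046,.055,.04),-4.05)
E
```

```text
tcp [0.6084 0.3706 0.1003] yaw -4.02 tilt [ 1.7e-03 -4.0e-04 -1.0e+00] | dp [ 0.0026 -0.0012  0.0603] dist 0.060 spin 0.03 F [-0.26  0.31  0.9 ] w 0.0457 t 7.75
```

Emit:
apply_moves --series '[{"dp": [0.0025,-0.001,0.02],"spin": 0},{"dp": [0.0025,-0.001,0.04],"spin": 0},{"dp": [0.0025,-0.001,0.058],"spin": 0},{"dp": [0.0025,-0.001,0.06],"spin": 0},{"dp": [0.0025,-0.001,0.06],"spin": 0}]'

```text
t: 8.25
tcp_pos: [0.6108, 0.3714, 0.0404]
tool_rot: [[0.998, -0.07, 0.001], [-0.07, -0.998, -0.001], [0.001, 0.001, -1.0]]
contact_force: [0.7, 0.6, 0.1]
width: 0.528
```

```bash
python3 - <<'E'
from h import *
mv(ov(-.046,.055,.04),-4.05)
f=grab_frame('wrist');save(f,'w8.png')
E
```

```text
tcp [0.6108 0.3714 0.0404] yaw -4.00 tilt [ 1.4e-03 -6.0e-04 -1.0e+00] | dp [ 0.0003 -0.0002  0.0004] dist 0.001 spin 0.05 F [0.66 0.62 0.09] w 0.0460 t 8.25
```

View pics/w8.png

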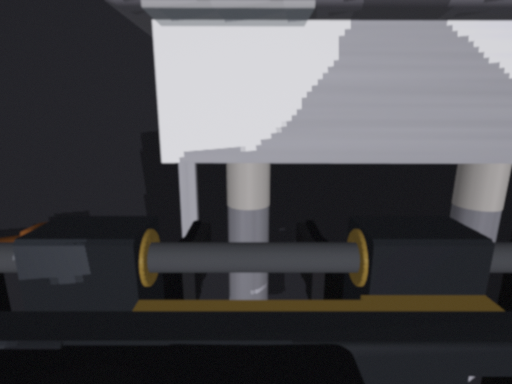

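Emit:
apply_moves --series '[{"dp": [0,-0.001,0],"spin": 0},{"dp": [0,-0.001,0],"spin": 0},{"dp": [0,-0.001,0],"spin": 0},{"dp": [0,-0.001,0],"spin": 0},{"dp": [0,-0.001,0],"spin": 0},{"dp": [0,-0.001,0],"spin": 0}]' --grip 0.0 --grip_force 10

```text
t: 8.9
tcp_pos: [0.6115, 0.3729, 0.0415]
tool_rot: [[0.998, -0.07, 0.003], [-0.07, -0.998, 0.001], [0.003, -0.001, -1.0]]
contact_force: [0.0, 0.4, 0.9]
width: 0.227
```

```bash
python3 - <<'E'
from h import *
mv(ov(-.046,.055,.04),-4.05); print(observe()['wrist_torque'])
E
```

```text
tcp [0.6115 0.3729 0.0415] yaw -4.01 tilt [ 2.9e-03  5.0e-04 -1.0e+00] | dp [-0.0002  0.0014  0.0015] dist 0.002 spin 0.04 F [0.03 0.4  0.93] w 0.0198 t 8.90
[0.08488539 0.01034327 0.05195066]
```

Gripped at 19.8 mm with no side force. Now I firm up the grip and draw straight out along oven −x.

Emit:
apply_moves --series '[{"dp": [0,0,0],"spin": 0},{"dp": [0,0,0],"spin": 0},{"dp": [-0.004,0,0],"spin": 0},{"dp": [-0.01,0,0],"spin": 0},{"dp": [-0.018,0,0],"spin": 0},{"dp": [-0.026,0,0],"spin": 0},{"dp": [-0.034,0,0],"spin": 0},{"dp": [-0.042,0,0],"spin": 0}]' --grip_force 35

```text
t: 9.7
tcp_pos: [0.5687, 0.3759, 0.0413]
tool_rot: [[0.998, -0.07, 0.003], [-0.07, -0.998, 0.0], [0.003, -0.0, -1.0]]
contact_force: [1.2, 0.2, 0.1]
width: 0.217
```

```bash
python3 - <<'E'
from h import *
mv(ov(-.091,.055,.04),-4.05); print(observe()['wrist_torque'])
f=grab_frame('wrist');save(f,'w9.png')
E
```

```text
tcp [0.5687 0.3759 0.0413] yaw -4.00 tilt [ 2.7e-03  3.0e-04 -1.0e+00] | dp [-0.0023  0.0012  0.0013] dist 0.003 spin 0.05 F [1.23 0.17 0.12] w 0.0189 t 9.70
[ 0.00281174 -0.24066298 -0.05158567]
```

View pics/w9.png

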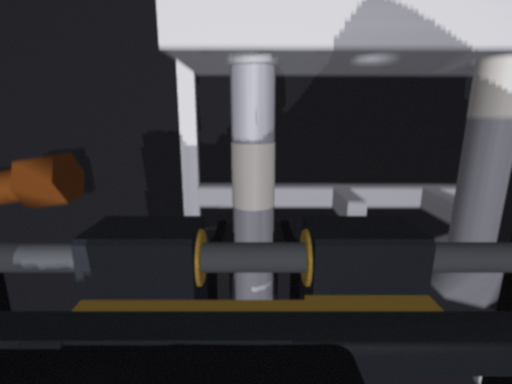

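Emit:
apply_moves --series '[{"dp": [-0.005,0,0],"spin": 0},{"dp": [-0.008,0,0],"spin": 0},{"dp": [-0.008,0,-0.01],"spin": 0},{"dp": [-0.008,0,-0.04],"spin": 0},{"dp": [-0.008,0,-0.08],"spin": 0},{"dp": [-0.008,0,-0.12],"spin": 0},{"dp": [-0.008,0,-0.14],"spin": 0},{"dp": [-0.008,0,-0.14],"spin": 0}]'

```text
t: 10.55
tcp_pos: [0.5601, 0.3781, 0.1854]
tool_rot: [[0.998, -0.069, 0.006], [-0.069, -0.998, 0.004], [0.006, -0.004, -1.0]]
contact_force: [-0.2, 0.1, -2.6]
width: 0.215
```

```bash
python3 - <<'E'
from h import *
print(cs(-.011,.045,.12))
mv(cs(-.011,.045,.18),7.75); s=observe();print(s['wrist_torque'],s['joints'])
f=grab_frame('wrist');save(f,'w10.png')
E
```

```text
[ 0.50593218 -0.25979439  0.12      ]
tcp [0.5601 0.3781 0.1854] yaw -3.94 tilt [ 0.0061  0.0036 -1.    ] | dp [-0.0103  0.6401  0.0027] dist 0.640 spin -11.69 F [-0.15  0.13 -2.57] w 0.0187 t 10.55
[ 0.0855743  -0.0120947  -0.00970703] [-0.25723927  0.5237105  -0.58646201  1.34279147  0.28915328  1.35246162
 -2.48121868]
```

View pics/w10.png

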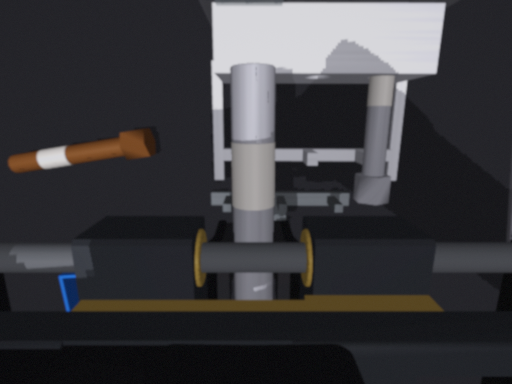

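Emit:
apply_moves --series '[{"dp": [0,0.02,0],"spin": 0},{"dp": [0,0.055,0],"spin": -1},{"dp": [0,0.1,0],"spin": -2},{"dp": [0,0.145,0],"spin": -3},{"dp": [0,0.19,0],"spin": -4},{"dp": [-0.002,0.235,0],"spin": -5},{"dp": [-0.004,0.28,0],"spin": -6},{"dp": [-0.005,0.32,0],"spin": -7}]'

```text
t: 11.4
tcp_pos: [0.5308, 0.0556, 0.1801]
tool_rot: [[0.999, 0.053, 0.0], [0.053, -0.999, 0.001], [0.0, -0.001, -1.0]]
contact_force: [0.8, 0.2, -2.2]
width: 0.223
```

```bash
python3 - <<'E'
from h import *
mv(cs(-.011,.045,.18),7.75); s=observe();print(s['wrist_torque'],s['joints'])
E
```

```text
tcp [0.5308 0.0556 0.1801] yaw 3.03 tilt [ 1.e-04  1.e-03 -1.e+00] | dp [-4.150e-02  3.136e-01 -2.000e-04] dist 0.316 spin -4.72 F [ 0.79  0.2  -2.25] w 0.0194 t 11.40
[-0.00740263 -0.06608333  0.05042991] [ 0.28698943  0.20247115 -0.53305044  1.73738681  0.1076631   1.23067122
 -1.79104483]
```

Emit:
apply_moves --series '[{"dp": [-0.006,0.045,0],"spin": -1},{"dp": [-0.012,0.09,0],"spin": -2},{"dp": [-0.018,0.135,0],"spin": -3},{"dp": [-0.024,0.18,0],"spin": -4},{"dp": [-0.03,0.225,0],"spin": -4.7},{"dp": [-0.036,0.27,0],"spin": -4.7},{"dp": [-0.0415,0.3,0],"spin": -4.7},{"dp": [-0.0415,0.3136,0],"spin": -4.7}]'

```text
t: 12.2
tcp_pos: [0.5034, -0.2635, 0.1775]
tool_rot: [[0.992, 0.129, -0.004], [0.129, -0.992, 0.001], [-0.003, -0.002, -1.0]]
contact_force: [0.5, 1.2, -2.2]
width: 0.219
```

```bash
python3 - <<'E'
from h import *
mv(cs(-.011,.045,.1),7.75); s=observe();print(s['wrist_torque'])
f=grab_frame('wrist');save(f,'w11.png')
f=grab_frame('scene');cv2.imwrite('pics/s1.png',f['frame'][100:300,60:300,::-1].repeat(3,0).repeat(3,1))
E
```

```text
tcp [ 0.5034 -0.2635  0.1775] yaw 7.44 tilt [-0.0036  0.0014 -1.    ] | dp [ 0.0032 -0.0032  0.0775] dist 0.078 spin -0.31 F [ 0.46  1.16 -2.24] w 0.0190 t 12.20
[0.07638538 0.02662074 0.01548628]
```

View pics/w11.png

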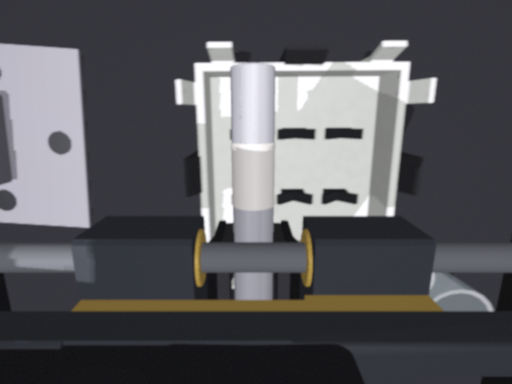

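View pics/s1.png

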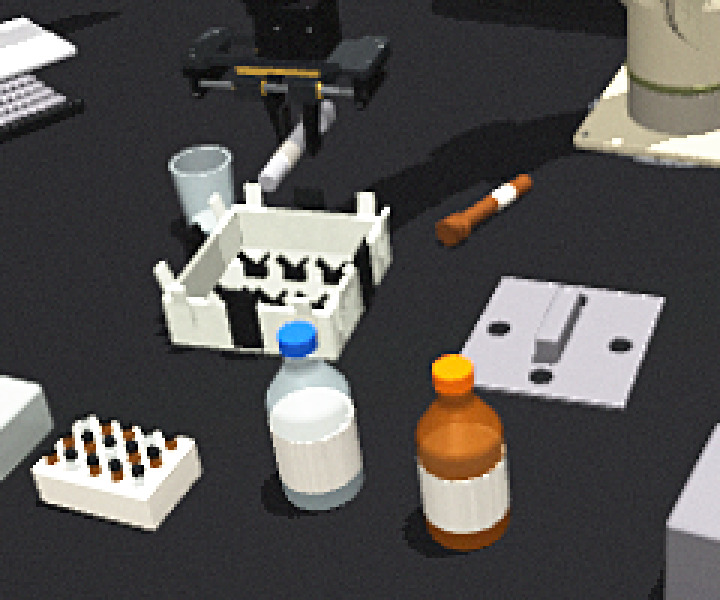

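Emit:
apply_moves --series '[{"dp": [0.003,-0.003,0.03],"spin": -0.3},{"dp": [0.003,-0.003,0.06],"spin": -0.3},{"dp": [0.003,-0.003,0.08],"spin": -0.3},{"dp": [0.003,-0.003,0.095],"spin": -0.3},{"dp": [0.003,-0.003,0.095],"spin": -0.3},{"dp": [0.003,-0.003,0.095],"spin": -0.3}]'

```text
t: 12.9
tcp_pos: [0.5076, -0.2571, 0.0835]
tool_rot: [[0.991, 0.137, -0.002], [0.137, -0.991, 0.002], [-0.002, -0.002, -1.0]]
contact_force: [0.1, -0.9, -1.6]
width: 0.219
```

```bash
python3 - <<'E'
from h import *
import pickle
mv(cs(-.011,.045,.0205),7.75); s=observe();print(s['wrist_torque'])
f=grab_frame('wrist');save(f,'w12.png');pickle.dump((f,s),open('w12.pkl','wb'))
E
```

```text
tcp [ 0.5076 -0.2571  0.0835] yaw 7.90 tilt [-0.002   0.0022 -1.    ] | dp [-0.0019  0.0026  0.0629] dist 0.063 spin 0.15 F [ 0.14 -0.93 -1.63] w 0.0191 t 12.90
[ 0.00807651 -0.0297577   0.02668374]
```

View pics/w12.png

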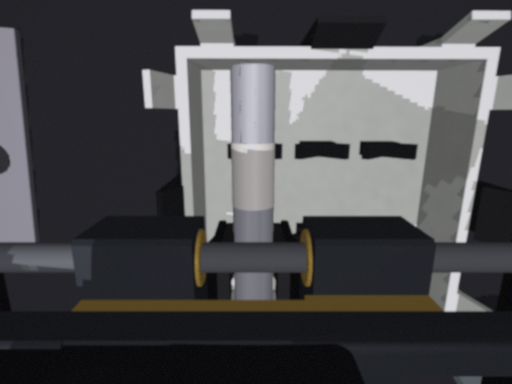

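Emit:
apply_moves --series '[{"dp": [-0.002,0.0022,0.015],"spin": 0},{"dp": [-0.002,0.0022,0.03],"spin": 0},{"dp": [-0.002,0.0022,0.045],"spin": 0},{"dp": [-0.002,0.0022,0.055],"spin": 0},{"dp": [-0.002,0.0022,0.06],"spin": 0},{"dp": [-0.002,0.0022,0.062],"spin": 0}]'

```text
t: 13.55
tcp_pos: [0.5058, -0.2587, 0.0217]
tool_rot: [[0.99, 0.138, -0.003], [0.138, -0.99, 0.003], [-0.002, -0.004, -1.0]]
contact_force: [-6.0, 7.0, 13.4]
width: 0.215
```

```bash
python3 - <<'E'
from h import *
import pickle
mv(cs(-.011,.045,.0205),7.75); s=observe();print(s['wrist_torque'])
f=grab_frame('wrist');save(f,'w13.png')
E
```

```text
tcp [ 0.5058 -0.2587  0.0217] yaw 7.90 tilt [-0.0028  0.0033 -1.    ] | dp [0.     0.0011 0.0012] dist 0.002 spin 0.15 F [-5.99  7.   13.38] w 0.0187 t 13.55
[ 1.54893804  1.57553382 -0.03983135]
```

View pics/w13.png

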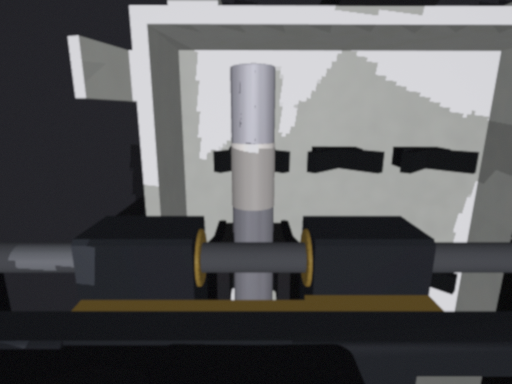

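Column seated (13 N upward). I release it.

Emit:
apply_moves --series '[{"dp": [0,0.001,-0.001],"spin": 0},{"dp": [0,0.001,-0.001],"spin": 0},{"dp": [0,0.001,-0.001],"spin": 0},{"dp": [0,0.001,-0.001],"spin": 0},{"dp": [0,0.001,-0.02],"spin": 0},{"dp": [0,0.001,-0.06],"spin": 0},{"dp": [0,0.001,-0.1],"spin": 0},{"dp": [0,0.001,-0.14],"spin": 0}]' --grip 0.036

```text
t: 14.4
tcp_pos: [0.5062, -0.2601, 0.1635]
tool_rot: [[0.99, 0.138, -0.002], [0.138, -0.99, 0.003], [-0.002, -0.003, -1.0]]
contact_force: [1.3, -0.5, 0.2]
width: 0.414
```

```bash
python3 - <<'E'
from h import *
import pickle
mv(ov(-.06,-.055,.16),-4.05); s=observe();print(s['wrist_torque'])
f=grab_frame('wrist');save(f,'w14.png');pickle.dump((f,s),open('w14.pkl','wb'))
E
```

```text
tcp [ 0.5062 -0.2601  0.1635] yaw 7.91 tilt [-0.0024  0.0031 -1.    ] | dp [ 0.1544 -0.5065  0.0049] dist 0.530 spin 11.96 F [ 1.3  -0.46  0.24] w 0.0360 t 14.40
[-0.04664203 -0.08594546  0.03309431]
```

View pics/w14.png

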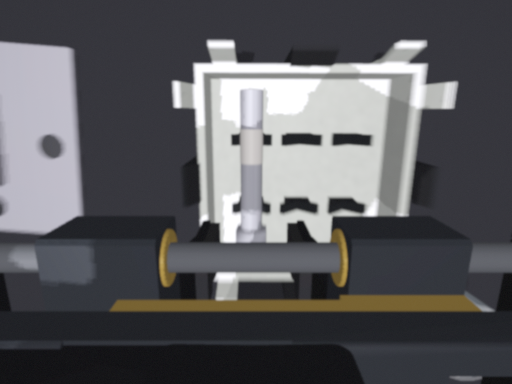

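```bash
python3 - <<'E'
from h import *
import pickle
f,s=pickle.load(open('w14.pkl','rb'))
def lc(p): q=p[:2]-OC; return np.round([q@UC*1e3,q@VC*1e3],1)
print(lc(onz(f,251.5,92,.042,s)),lc(onz(f,251,160,.036,s)),lc(onz(f,250.5,220,.036,s)))
E
```

```text
[72.3 45. ] [13.8 45.4] [-43.6  45.9]
```

Emit:
apply_moves --series '[{"dp": [0.01,-0.03,-0.02],"spin": 1},{"dp": [0.025,-0.075,-0.035],"spin": 2},{"dp": [0.04,-0.12,-0.035],"spin": 4},{"dp": [0.055,-0.165,-0.035],"spin": 5},{"dp": [0.065,-0.21,-0.035],"spin": 7},{"dp": [0.08,-0.255,-0.035],"spin": 8},{"dp": [0.09,-0.3,-0.035],"spin": 10},{"dp": [0.105,-0.345,-0.035],"spin": 11.5}]'

```text
t: 15.25
tcp_pos: [0.5655, 0.0965, 0.2059]
tool_rot: [[0.998, -0.065, 0.007], [-0.064, -0.998, -0.001], [0.007, 0.001, -1.0]]
contact_force: [1.5, -0.5, 0.5]
width: 0.413
```

```bash
python3 - <<'E'
from h import *
mv(ov(-.075,-.055,.16),-4.05)
E
```

```text
tcp [0.5655 0.0965 0.2059] yaw -3.70 tilt [ 0.0067 -0.0014 -1.    ] | dp [-0.0021 -0.1677  0.0457] dist 0.174 spin 0.35 F [ 1.49 -0.45  0.52] w 0.0360 t 15.25
```

Column 1 is well placed (end at x ≈ 72–75, y ≈ 45 mm in the case). Now the second one.

Emit:
apply_moves --series '[{"dp": [-0.001,-0.04,0.01],"spin": 0.3},{"dp": [-0.001,-0.085,0.025],"spin": 0.3},{"dp": [-0.001,-0.13,0.04],"spin": 0.3},{"dp": [-0.002,-0.168,0.046],"spin": 0.3},{"dp": [-0.002,-0.168,0.046],"spin": 0.3},{"dp": [-0.002,-0.168,0.046],"spin": 0.3}]'

```text
t: 15.85
tcp_pos: [0.5743, 0.2651, 0.1591]
tool_rot: [[0.998, -0.068, 0.006], [-0.068, -0.998, -0.001], [0.006, 0.001, -1.0]]
contact_force: [0.0, -1.4, -0.1]
width: 0.415
```

```bash
python3 - <<'E'
from h import *
import pickle
mv(ov(-.046,-.056,.09),-4.05)
s=observe();f=grab_frame('wrist');save(f,'w15.png');pickle.dump((f,s),open('w15.pkl','wb'))
E
```

```text
tcp [0.5743 0.2651 0.1591] yaw -3.89 tilt [ 0.006  -0.0013 -1.    ] | dp [0.0289 0.0022 0.0693] dist 0.075 spin 0.16 F [ 0.01 -1.36 -0.14] w 0.0361 t 15.85
```

View pics/w15.png

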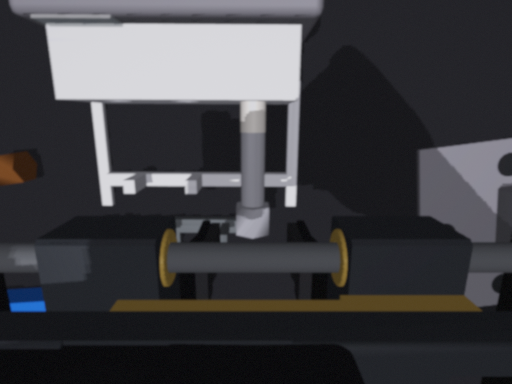

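Emit:
apply_moves --series '[{"dp": [0.015,0.001,0.02],"spin": 0},{"dp": [0.029,0.002,0.045],"spin": 0},{"dp": [0.029,0.002,0.06],"spin": 0},{"dp": [0.029,0.002,0.06],"spin": 0},{"dp": [0.029,0.002,0.06],"spin": 0}]' --grip 0.046

```text
t: 16.4
tcp_pos: [0.6039, 0.2593, 0.1005]
tool_rot: [[0.997, -0.07, 0.007], [-0.07, -0.998, -0.002], [0.007, 0.001, -1.0]]
contact_force: [-0.8, 0.0, 0.4]
width: 0.523
```

```bash
python3 - <<'E'
from h import *
mv(ov(-.046,-.056,.04),-4.05)
s=observe();f=grab_frame('wrist');save(f,'w16.png')
E
```

```text
tcp [0.6039 0.2593 0.1005] yaw -4.04 tilt [ 0.007  -0.0017 -1.    ] | dp [-0.0011 -0.0016  0.0605] dist 0.060 spin 0.01 F [-0.77  0.01  0.37] w 0.0455 t 16.40
```

View pics/w16.png

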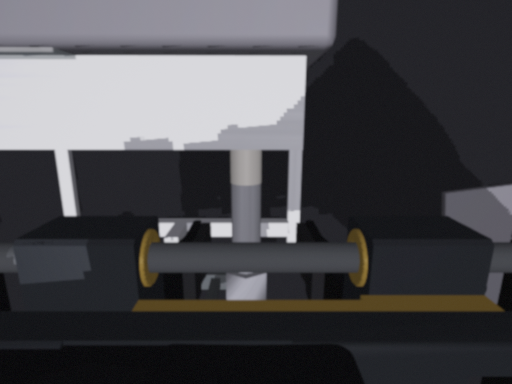

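Emit:
apply_moves --series '[{"dp": [-0.001,-0.003,0.01],"spin": 0},{"dp": [-0.001,-0.003,0.03],"spin": 0},{"dp": [-0.001,-0.003,0.05],"spin": 0},{"dp": [-0.001,-0.003,0.06],"spin": 0},{"dp": [-0.001,-0.003,0.06],"spin": 0},{"dp": [-0.001,-0.003,0.06],"spin": 0}]'

```text
t: 17.05
tcp_pos: [0.6042, 0.2631, 0.0419]
tool_rot: [[0.998, -0.07, 0.009], [-0.07, -0.998, -0.001], [0.009, 0.0, -1.0]]
contact_force: [0.5, 0.0, 1.0]
width: 0.531
```

```bash
python3 - <<'E'
from h import *
mv(ov(-.046,-.055,.04),-4.05)
s=observe();f=grab_frame('wrist');save(f,'w17.png')
E
```

```text
tcp [0.6042 0.2631 0.0419] yaw -4.01 tilt [ 8.9e-03 -7.0e-04 -1.0e+00] | dp [-0.0007  0.0013  0.0019] dist 0.002 spin 0.04 F [0.45 0.   1.04] w 0.0462 t 17.05
```

View pics/w17.png

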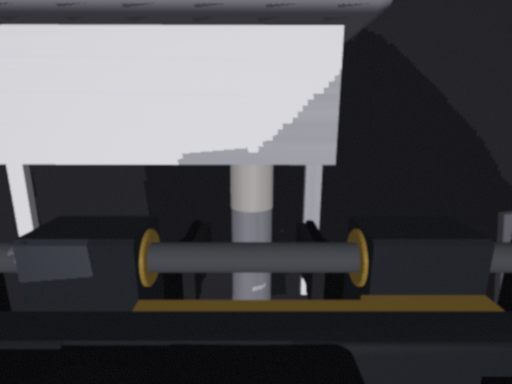

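Emit:
apply_moves --series '[{"dp": [0,0,0.001],"spin": 0},{"dp": [0,0,0.001],"spin": 0},{"dp": [0,0,0.001],"spin": 0},{"dp": [0,0,0.001],"spin": 0},{"dp": [0,0,0.001],"spin": 0},{"dp": [0,0,0.001],"spin": 0}]' --grip 0.0 --grip_force 10

```text
t: 17.7
tcp_pos: [0.6045, 0.2634, 0.0415]
tool_rot: [[0.998, -0.07, 0.01], [-0.07, -0.998, -0.0], [0.01, -0.0, -1.0]]
contact_force: [0.3, 0.3, 1.1]
width: 0.225
```

```bash
python3 - <<'E'
from h import *
mv(ov(-.046,-.055,.04),-4.05); print(observe()['wrist_torque'])
E
```

```text
tcp [0.6045 0.2634 0.0415] yaw -4.01 tilt [ 9.8e-03 -3.0e-04 -1.0e+00] | dp [-0.001   0.0016  0.0015] dist 0.002 spin 0.04 F [0.33 0.3  1.07] w 0.0196 t 17.70
[0.09643821 0.11663355 0.07638742]
```

Emit:
apply_moves --series '[{"dp": [0,0,0],"spin": 0},{"dp": [0,0,0],"spin": 0},{"dp": [-0.004,0,0],"spin": 0},{"dp": [-0.01,0,0],"spin": 0},{"dp": [-0.018,0,0],"spin": 0},{"dp": [-0.026,0,-0.0003],"spin": 0},{"dp": [-0.034,0,-0.0003],"spin": 0},{"dp": [-0.042,0,-0.0005],"spin": 0}]' --grip_force 35

```text
t: 18.5
tcp_pos: [0.5615, 0.2662, 0.0414]
tool_rot: [[0.998, -0.07, 0.009], [-0.07, -0.998, -0.001], [0.009, -0.0, -1.0]]
contact_force: [0.6, 0.1, 0.0]
width: 0.218
```

```bash
python3 - <<'E'
from h import *
mv(ov(-.046,-.055,.04),-4.05); print(observe()['wrist_torque'])
f=grab_frame('wrist');save(f,'w18.png')
E
```

```text
tcp [0.5615 0.2662 0.0414] yaw -4.00 tilt [ 9.3e-03 -6.0e-04 -1.0e+00] | dp [0.0421 0.0014 0.0018] dist 0.042 spin 0.05 F [0.55 0.06 0.01] w 0.0190 t 18.50
[ 0.04131963 -0.18928272 -0.00920269]
```

View pics/w18.png

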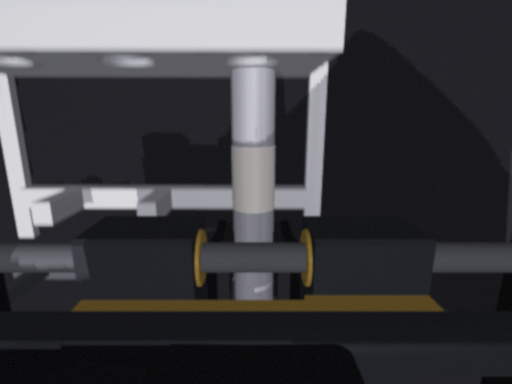

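Tip at the bore mouth; a little further, then up.

Emit:
apply_moves --series '[{"dp": [-0.005,0,0],"spin": 0},{"dp": [-0.008,0,0],"spin": 0},{"dp": [-0.008,0,-0.01],"spin": 0},{"dp": [-0.008,0,-0.04],"spin": 0},{"dp": [-0.008,0,-0.08],"spin": 0},{"dp": [-0.008,0,-0.12],"spin": 0},{"dp": [-0.008,0,-0.14],"spin": 0},{"dp": [-0.008,0,-0.14],"spin": 0}]'

```text
t: 19.35
tcp_pos: [0.5524, 0.2683, 0.1852]
tool_rot: [[0.998, -0.069, 0.013], [-0.069, -0.998, 0.002], [0.013, -0.003, -1.0]]
contact_force: [1.2, 0.2, -2.8]
width: 0.212
```

```bash
python3 - <<'E'
from h import *
mv(cs(-.011,-.045,.18),7.75)
f=grab_frame('wrist');save(f,'w19.png')
E
```

```text
tcp [0.5524 0.2683 0.1852] yaw -3.95 tilt [ 0.0133  0.0017 -0.9999] | dp [0.0081 0.6182 0.0037] dist 0.618 spin -11.70 F [ 1.15  0.22 -2.81] w 0.0185 t 19.35
```

View pics/w19.png

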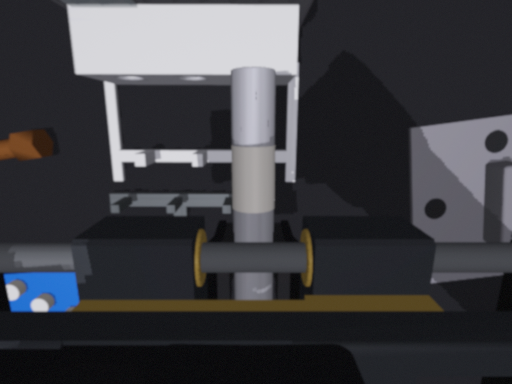

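Emit:
apply_moves --series '[{"dp": [0.001,0.02,0],"spin": 0},{"dp": [0.002,0.055,0],"spin": -1},{"dp": [0.003,0.1,0],"spin": -2},{"dp": [0.004,0.145,0],"spin": -3},{"dp": [0.005,0.19,0],"spin": -4},{"dp": [0.006,0.235,0],"spin": -5},{"dp": [0.006,0.28,0],"spin": -6},{"dp": [0.006,0.32,0],"spin": -7}]'

```text
t: 20.2
tcp_pos: [0.534, -0.0547, 0.1804]
tool_rot: [[0.999, 0.053, 0.007], [0.053, -0.999, 0.0], [0.007, 0.0, -1.0]]
contact_force: [0.7, -0.4, -2.9]
width: 0.219
```

```bash
python3 - <<'E'
from h import *
mv(cs(-.011,-.045,.18),7.75)
E
```

```text
tcp [ 0.534  -0.0547  0.1804] yaw 3.02 tilt [ 7.2e-03  2.0e-04 -1.0e+00] | dp [-0.0314  0.2931  0.0003] dist 0.295 spin -4.73 F [ 0.66 -0.39 -2.91] w 0.0190 t 20.20
```

Emit:
apply_moves --series '[{"dp": [-0.005,0.045,0],"spin": -1},{"dp": [-0.01,0.09,0],"spin": -2},{"dp": [-0.015,0.135,0],"spin": -3},{"dp": [-0.02,0.18,0],"spin": -4},{"dp": [-0.025,0.225,0],"spin": -4.7},{"dp": [-0.03,0.27,0],"spin": -4.7},{"dp": [-0.031,0.293,0],"spin": -4.7},{"dp": [-0.031,0.293,0],"spin": -4.7}]'

```text
t: 21.0
tcp_pos: [0.5157, -0.3532, 0.1773]
tool_rot: [[0.992, 0.128, 0.003], [0.128, -0.992, 0.001], [0.003, -0.0, -1.0]]
contact_force: [0.2, 0.2, -3.1]
width: 0.221
```

```bash
python3 - <<'E'
from h import *
mv(cs(-.011,-.045,.085),7.75)
f=grab_frame('wrist');save(f,'w20.png')
E
```

```text
tcp [ 0.5157 -0.3532  0.1773] yaw 7.36 tilt [ 3.1e-03  6.0e-04 -1.0e+00] | dp [ 0.0026 -0.0038  0.0924] dist 0.092 spin -0.39 F [ 0.19  0.2  -3.12] w 0.0192 t 21.00
```

View pics/w20.png

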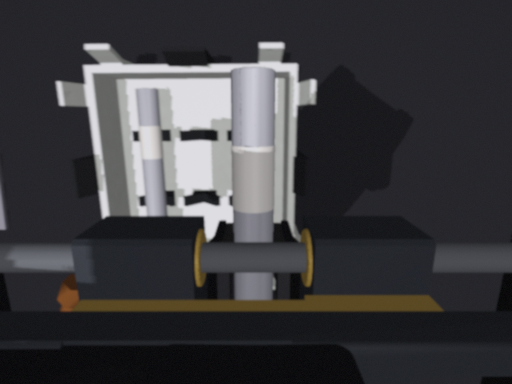

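Emit:
apply_moves --series '[{"dp": [0.002,-0.003,0.03],"spin": -0.3},{"dp": [0.0015,-0.003,0.06],"spin": -0.3},{"dp": [0.0015,-0.003,0.08],"spin": -0.3},{"dp": [0.0015,-0.003,0.092],"spin": -0.3},{"dp": [0.0015,-0.003,0.092],"spin": -0.3},{"dp": [0.0015,-0.003,0.092],"spin": -0.3}]'

```text
t: 21.65
tcp_pos: [0.5187, -0.3464, 0.0863]
tool_rot: [[0.991, 0.137, 0.004], [0.137, -0.991, 0.002], [0.005, -0.001, -1.0]]
contact_force: [0.1, -0.4, -2.2]
width: 0.218
```

```bash
python3 - <<'E'
from h import *
mv(cs(-.011,-.045,.0205),7.75)
f=grab_frame('wrist');save(f,'w21.png')
E
```

```text
tcp [ 0.5187 -0.3464  0.0863] yaw 7.88 tilt [ 0.0043  0.002  -1.    ] | dp [-0.0013  0.0026  0.0658] dist 0.066 spin 0.13 F [ 0.08 -0.43 -2.17] w 0.0190 t 21.65
```

View pics/w21.png

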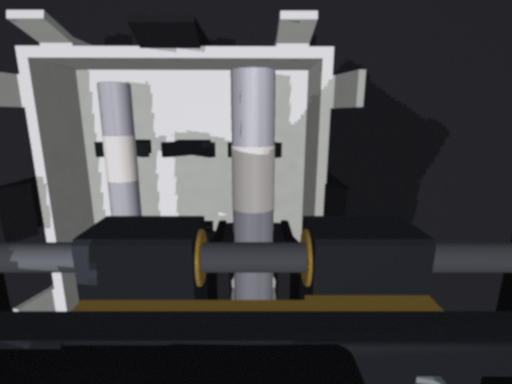

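Emit:
apply_moves --series '[{"dp": [-0.001,0.0028,0.015],"spin": 0},{"dp": [-0.001,0.0028,0.03],"spin": 0},{"dp": [-0.001,0.0028,0.045],"spin": 0},{"dp": [-0.001,0.0028,0.057],"spin": 0},{"dp": [-0.001,0.0028,0.062],"spin": 0},{"dp": [-0.001,0.0028,0.064],"spin": 0}]'

```text
t: 22.3
tcp_pos: [0.5182, -0.3484, 0.0223]
tool_rot: [[0.991, 0.137, 0.003], [0.137, -0.991, 0.003], [0.004, -0.003, -1.0]]
contact_force: [-6.2, 7.1, 11.9]
width: 0.214
```

```bash
python3 - <<'E'
from h import *
mv(cs(-.011,-.045,.0205),7.75);print(observe()['wrist_torque'])
f=grab_frame('wrist');save(f,'w22.png')
E
```

```text
tcp [ 0.5182 -0.3484  0.0223] yaw 7.88 tilt [ 0.0032  0.0033 -1.    ] | dp [-0.0002  0.0005  0.0018] dist 0.002 spin 0.13 F [-6.16  7.09 11.94] w 0.0186 t 22.30
[1.59822673 1.56752567 0.02298577]
```

View pics/w22.png

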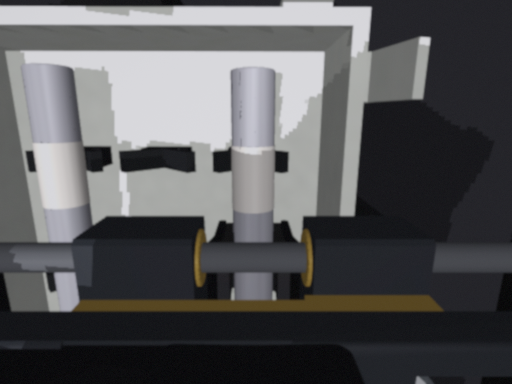

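Emit:
apply_moves --series '[{"dp": [0,0.001,-0.001],"spin": 0},{"dp": [0,0.001,-0.001],"spin": 0},{"dp": [0,0.001,-0.001],"spin": 0},{"dp": [0,0.001,-0.001],"spin": 0},{"dp": [0,0.001,-0.02],"spin": 0},{"dp": [0,0.001,-0.06],"spin": 0},{"dp": [-0.01,-0.02,-0.1],"spin": 0},{"dp": [-0.03,-0.04,-0.15],"spin": 0}]' --grip 0.036

```text
t: 23.15
tcp_pos: [0.4857, -0.3143, 0.167]
tool_rot: [[0.99, 0.138, 0.003], [0.138, -0.99, 0.004], [0.004, -0.004, -1.0]]
contact_force: [0.6, -0.8, -0.2]
width: 0.417
```

```bash
python3 - <<'E'
from h import *
import pickle
mv((.45,.006,.2),4)
s=observe();f=grab_frame('wrist');save(f,'w23.png');pickle.dump((f,s),open('w23.pkl','wb'))
t=grab_frame('top');save(t,'t2.png');pickle.dump(t,open('t2.pkl','wb'))
E
```

```text
tcp [ 0.4857 -0.3143  0.167 ] yaw 7.94 tilt [ 0.0035  0.0041 -1.    ] | dp [ 0.0091 -0.3223 -0.0318] dist 0.324 spin 3.94 F [ 0.64 -0.84 -0.19] w 0.0363 t 23.15
```

View pics/w23.png

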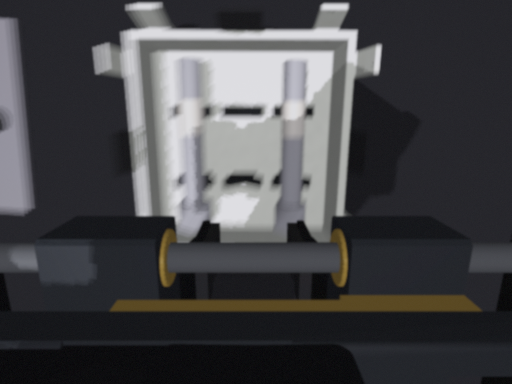

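View pics/t2.png

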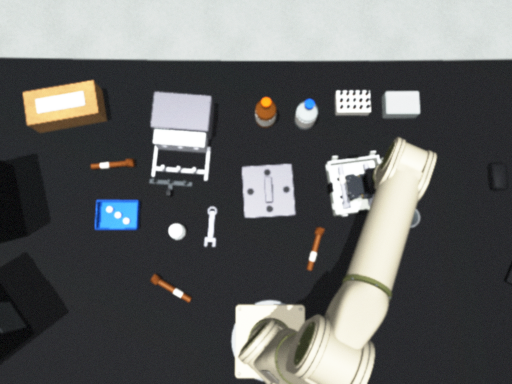

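Both columns lie in the outer cradles and the cover hasn't moved. I go to the cover.

Emit:
apply_moves --series '[{"dp": [0.002,-0.045,-0.02],"spin": 0.5},{"dp": [0.004,-0.09,-0.04],"spin": 1},{"dp": [0.006,-0.135,-0.06],"spin": 2},{"dp": [0.008,-0.18,-0.08],"spin": 3},{"dp": [0.009,-0.225,-0.085],"spin": 4},{"dp": [0.009,-0.27,-0.085],"spin": 4},{"dp": [0.009,-0.322,-0.085],"spin": 4},{"dp": [0.009,-0.322,-0.085],"spin": 4}]' --grip 0.06

```text
t: 24.05
tcp_pos: [0.45, 0.011, 0.2574]
tool_rot: [[0.997, 0.077, 0.013], [0.077, -0.997, -0.002], [0.013, 0.003, -1.0]]
contact_force: [0.1, -0.1, 0.5]
width: 0.689
```

```bash
python3 - <<'E'
from h import *
import pickle
mv((.45,.006,.2),4)
s=observe();f=grab_frame('wrist');save(f,'w24.png');pickle.dump((f,s),open('w24.pkl','wb'))
E
```

```text
tcp [0.45   0.011  0.2574] yaw 4.44 tilt [ 0.0129 -0.0017 -0.9999] | dp [-0.0012  0.0049  0.0574] dist 0.058 spin 0.44 F [ 0.09 -0.06  0.45] w 0.0599 t 24.05
```

View pics/w24.png

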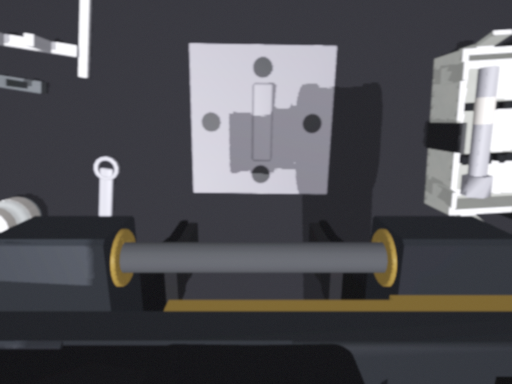

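```bash
python3 - <<'E'
from sq import *
import pickle
f,s=pickle.load(open('w24.pkl','rb'))
g=cv2.cvtColor(f['frame'],cv2.COLOR_RGB2GRAY)
im=f['frame'][20:220,170:350,::-1];cv2.imwrite('pics/z24.png',cv2.resize(im,None,fx=3,fy=3,interpolation=cv2.INTER_CUBIC))
c,th=rect([onz(f,*p,.006,s) for p in [(189,44),(337,45),(328,194),(193,193)]])
M=np.array([onz(f,*p,.006,s) for p in [(263,67),(312,124),(260,174),(211,122)]]);print(np.round(M,4),M.mean(0)); d=M[0]-M[2];print(np.degrees(np.arctan2(d[1],d[0])),np.linalg.norm(d))
P=onz(f,262.5,85,.036,s);Q=onz(f,261.5,160,.036,s);print('rib',P,Q,(P+Q)/2,np.linalg.norm(P-Q))
E
```

```text
c [0.5086 0.0022] yaw 3.92 resid mm [[-0.5, -0.5], [0.1, 0.1], [0.3, -0.7], [0.1, 1.1]]
[[ 0.5749  0.0062  0.006 ]
 [ 0.5122 -0.0614  0.006 ]
 [ 0.4432 -0.001   0.006 ]
 [ 0.5048  0.0662  0.006 ]] [0.50876193 0.00251715 0.006     ]
3.140219053997006 0.13193541031999084
rib [0.55114668 0.00578698 0.036     ] [ 4.65426915e-01 -2.46845036e-04  3.60000000e-02] [0.5082868  0.00277007 0.036     ] 0.08593186241654723
```

View pics/z24.png

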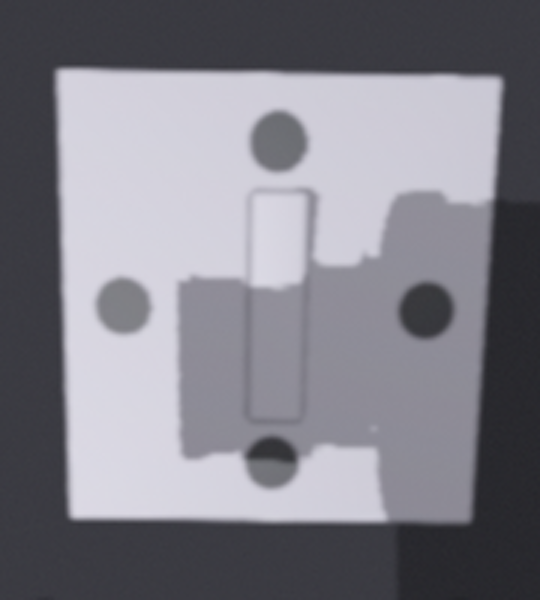

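```bash
python3 - <<'E'
from h import *
mv((.5087,.0025,.07),3.8)
E
```

```text
tcp [0.4505 0.0079 0.2573] yaw 4.27 tilt [ 0.0127 -0.0026 -0.9999] | dp [0.0553 0.0091 0.188 ] dist 0.196 spin 0.47 F [-0.2  -0.34  0.33] w 0.0601 t 24.10
```

Emit:
apply_moves --series '[{"dp": [0.03,0.004,0.04],"spin": 0.6},{"dp": [0.056,0.0125,0.09],"spin": 0.6},{"dp": [0.056,0.0125,0.135],"spin": 0.6},{"dp": [0.056,0.0125,0.18],"spin": 0.6},{"dp": [0.056,0.0125,0.185],"spin": 0.6},{"dp": [0.056,0.0125,0.185],"spin": 0.6}]'

```text
t: 24.7
tcp_pos: [0.5093, -0.0016, 0.0729]
tool_rot: [[0.998, 0.063, 0.011], [0.063, -0.998, -0.002], [0.011, 0.003, -1.0]]
contact_force: [-0.4, -0.3, 0.6]
width: 0.688
```

```bash
python3 - <<'E'
from h import *
import pickle
mv((.5087,.0025,.013),3.8)
s=observe();f=grab_frame('wrist');save(f,'w25.png');pickle.dump((f,s),open('w25.pkl','wb'))
E
```

```text
tcp [ 0.5093 -0.0016  0.0729] yaw 3.62 tilt [ 0.0107 -0.0023 -0.9999] | dp [-0.001  -0.0044  0.0599] dist 0.060 spin -0.18 F [-0.44 -0.35  0.57] w 0.0599 t 24.70
```

View pics/w25.png

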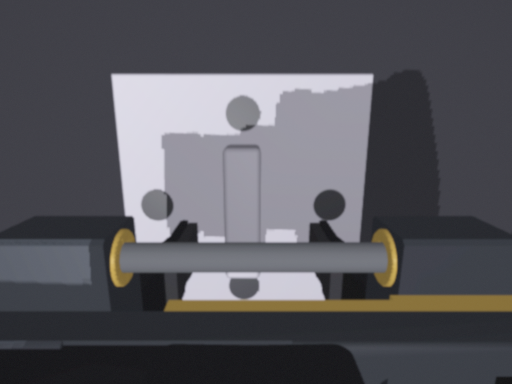

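```bash
python3 - <<'E'
from h import *
import pickle
f,s=pickle.load(open('w25.pkl','rb'))
M=np.array([onz(f,*p,.006,s) for p in [(242.5,113),(329.5,205),(244.5,286),(157,205)]]);print(np.round(M,4),M.mean(0)); d=M[0]-M[2];print(np.degrees(np.arctan2(d[1],d[0])),np.linalg.norm(d))
d=M[3]-M[1];print(np.degrees(np.arctan2(-d[0],d[1])),np.linalg.norm(d))
l=onz(f,113,74,.006,s);r=onz(f,373,74,.006,s);d=l-r;print(np.degrees(np.arctan2(-d[0],d[1])),np.linalg.norm(d),(l+r)/2)
mv((.5087,.0025,.013),3.8)
E
```

```text
[[ 0.5756  0.0081  0.006 ]
 [ 0.5134 -0.0602  0.006 ]
 [ 0.443  -0.0009  0.006 ]
 [ 0.5054  0.0678  0.006 ]] [0.50933508 0.00369036 0.006     ]
3.8641277284949127 0.13286488241733507
3.5696856463172146 0.12829170933785056
3.6478171666109676 0.1759448724939721 [0.60114236 0.0090441  0.006     ]
tcp [ 0.5105 -0.0014  0.0746] yaw 3.63 tilt [ 0.014  -0.0027 -0.9999] | dp [-0.0024 -0.0043  0.0616] dist 0.062 spin -0.17 F [-0.67 -0.16  0.41] w 0.0598 t 24.75
```

Emit:
apply_moves --series '[{"dp": [-0.001,-0.005,0.015],"spin": 0},{"dp": [-0.001,-0.005,0.035],"spin": 0},{"dp": [-0.001,-0.005,0.052],"spin": 0},{"dp": [-0.001,-0.005,0.06],"spin": 0},{"dp": [-0.001,-0.005,0.06],"spin": 0}]'

```text
t: 25.25
tcp_pos: [0.5102, 0.0034, 0.0147]
tool_rot: [[0.998, 0.063, 0.014], [0.063, -0.998, -0.003], [0.014, 0.004, -1.0]]
contact_force: [-1.0, 0.5, -0.0]
width: 0.689
```

Emit:
apply_moves --series '[{"dp": [0,0,0],"spin": 0},{"dp": [0,0,0],"spin": 0},{"dp": [0,0,0],"spin": 0},{"dp": [0,0,0],"spin": 0},{"dp": [0,0,0],"spin": 0},{"dp": [0,0,0],"spin": 0}]' --grip 0.0 --grip_force 35

```text
t: 25.85
tcp_pos: [0.5103, 0.0036, 0.0149]
tool_rot: [[0.998, 0.063, 0.014], [0.063, -0.998, -0.003], [0.014, 0.003, -1.0]]
contact_force: [-0.7, 0.3, 2.3]
width: 0.272
```

```bash
python3 - <<'E'
from h import *
mv((.5093,.0036,.013),3.7)
E
```

```text
tcp [0.5103 0.0036 0.0149] yaw 3.63 tilt [ 0.0144 -0.0026 -0.9999] | dp [-0.001  -0.0001  0.0019] dist 0.002 spin -0.07 F [-0.71  0.32  2.33] w 0.0237 t 25.85
```

Emit:
apply_moves --series '[{"dp": [0,0,-0.01],"spin": 0},{"dp": [0,0,-0.03],"spin": 0},{"dp": [0,0,-0.06],"spin": 0},{"dp": [0,0,-0.095],"spin": 0},{"dp": [0,0,-0.13],"spin": 0},{"dp": [0,0,-0.15],"spin": 0},{"dp": [0,0,-0.15],"spin": 0}]'

```text
t: 26.55
tcp_pos: [0.5096, 0.0041, 0.1681]
tool_rot: [[0.998, 0.063, 0.019], [0.063, -0.998, -0.003], [0.019, 0.004, -1.0]]
contact_force: [1.4, 1.2, -3.1]
width: 0.275
```

```bash
python3 - <<'E'
from h import *
mv(cs(0.001,0,.165),7.75); print(observe()['wrist_torque'])
f=grab_frame('wrist');save(f,'w26.png')
E
```

```text
tcp [0.5096 0.0041 0.1681] yaw 3.64 tilt [ 0.0195 -0.0032 -0.9998] | dp [-0.0053  0.3072  0.0044] dist 0.307 spin -4.11 F [ 1.43  1.23 -3.13] w 0.0239 t 26.55
[0.08307531 0.02265951 0.00343977]
```

View pics/w26.png

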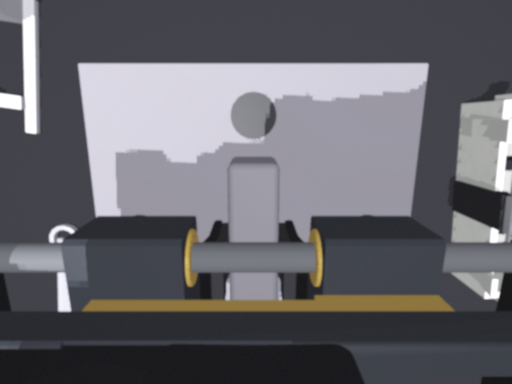

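Emit:
apply_moves --series '[{"dp": [-0.001,0.025,0],"spin": -0.3},{"dp": [-0.001,0.06,0],"spin": -1},{"dp": [-0.002,0.1,0],"spin": -1.5},{"dp": [-0.002,0.14,0],"spin": -2},{"dp": [-0.003,0.18,0],"spin": -3},{"dp": [-0.004,0.22,0],"spin": -4},{"dp": [-0.005,0.26,0],"spin": -4.1},{"dp": [-0.005,0.3,0],"spin": -4.1}]'

```text
t: 27.4
tcp_pos: [0.5214, -0.2971, 0.165]
tool_rot: [[0.991, 0.135, 0.014], [0.135, -0.991, -0.002], [0.013, 0.004, -1.0]]
contact_force: [0.4, -0.1, -3.3]
width: 0.271
```

Emit:
apply_moves --series '[{"dp": [0,0.005,0],"spin": 0},{"dp": [0,0.005,0],"spin": 0},{"dp": [0,0.005,0],"spin": 0}]'

```text
t: 27.7
tcp_pos: [0.5218, -0.3003, 0.1637]
tool_rot: [[0.991, 0.136, 0.012], [0.136, -0.991, 0.0], [0.012, 0.002, -1.0]]
contact_force: [-0.4, 0.9, -2.1]
width: 0.272
```

```bash
python3 - <<'E'
from h import *
mv(cs(0.001,0,.165),7.75); print(observe()['wrist_torque'])
f=grab_frame('wrist');save(f,'w27.png')
f=grab_frame('scene');cv2.imwrite('pics/s2.png',f['frame'][100:300,60:300,::-1].repeat(3,0).repeat(3,1))
E
```

```text
tcp [ 0.5218 -0.3003  0.1637] yaw 7.81 tilt [ 1.210e-02  1.000e-04 -9.999e-01] | dp [ 0.0017  0.0027 -0.0013] dist 0.003 spin 0.06 F [-0.42  0.85 -2.12] w 0.0237 t 27.70
[0.02843243 0.00994686 0.02087977]
```

View pics/w27.png

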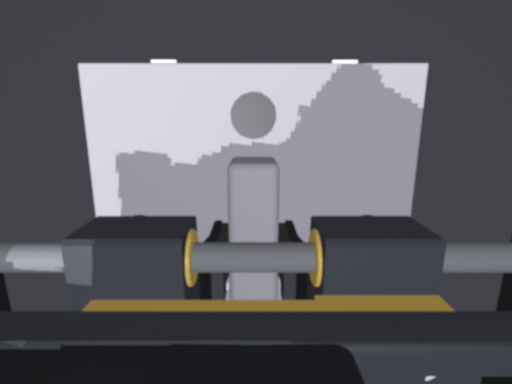

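View pics/s2.png

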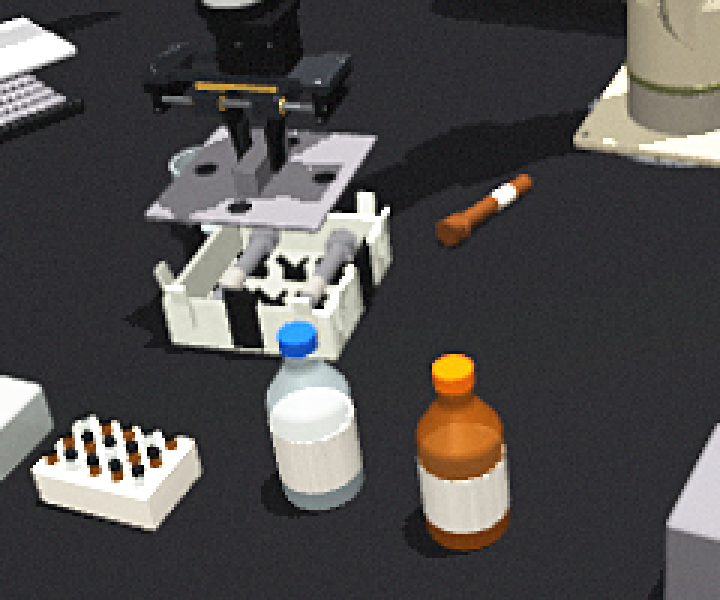

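Emit:
apply_moves --series '[{"dp": [0.0015,0.0025,0.01],"spin": 0},{"dp": [0.0015,0.0025,0.03],"spin": 0},{"dp": [0.0015,0.0025,0.045],"spin": 0},{"dp": [0.0015,0.0025,0.055],"spin": 0},{"dp": [0.0015,0.0025,0.055],"spin": 0},{"dp": [0.0015,0.0025,0.055],"spin": 0}]'

```text
t: 28.4
tcp_pos: [0.5251, -0.3023, 0.1099]
tool_rot: [[0.99, 0.137, 0.014], [0.137, -0.991, -0.001], [0.013, 0.003, -1.0]]
contact_force: [0.3, 0.6, -0.4]
width: 0.276
```

```bash
python3 - <<'E'
from h import *
mv(cs(0.001,0,.085),7.75); print(observe()['wrist_torque'])
f=grab_frame('wrist');save(f,'w28.png')
f=grab_frame('scene');cv2.imwrite('pics/s3.png',cv2.resize(f['frame'][130:240,95:215,::-1],None,fx=5,fy=5,interpolation=cv2.INTER_CUBIC))
E
```

```text
tcp [ 0.5251 -0.3023  0.1099] yaw 7.88 tilt [ 1.350e-02 -8.000e-04 -9.999e-01] | dp [-0.0016  0.0002  0.0248] dist 0.025 spin 0.13 F [ 0.31  0.64 -0.44] w 0.0240 t 28.40
[ 0.00608854 -0.01871926  0.00647069]
```

View pics/w28.png

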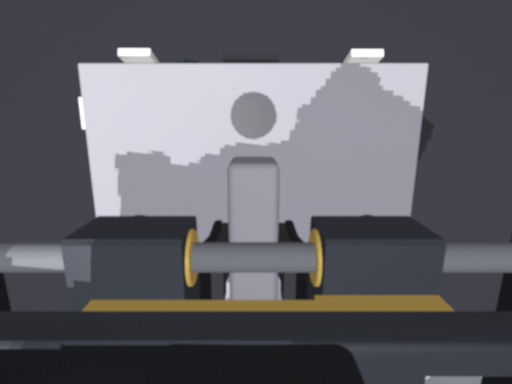

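View pics/s3.png

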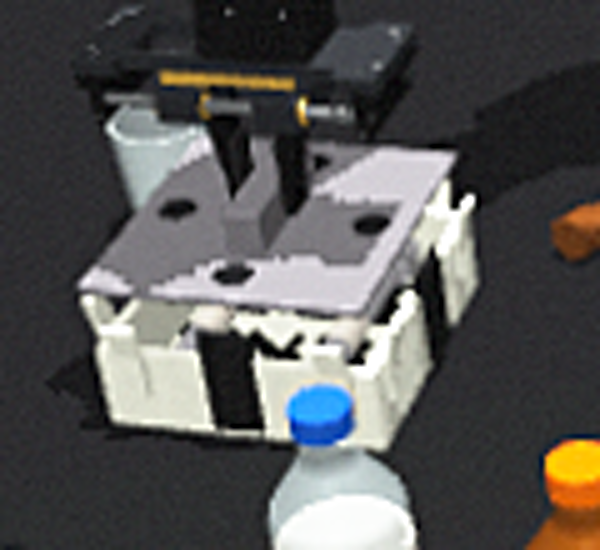

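Emit:
apply_moves --series '[{"dp": [-0.001,-0.001,0.006],"spin": 0},{"dp": [-0.001,-0.001,0.012],"spin": 0},{"dp": [-0.001,-0.001,0.018],"spin": 0},{"dp": [-0.001,-0.001,0.022],"spin": 0},{"dp": [-0.001,-0.001,0.022],"spin": 0}]'

```text
t: 29.0
tcp_pos: [0.5242, -0.3013, 0.0876]
tool_rot: [[0.99, 0.137, 0.013], [0.137, -0.991, -0.001], [0.013, 0.002, -1.0]]
contact_force: [-0.3, -0.0, -2.5]
width: 0.27
```

```bash
python3 - <<'E'
from h import *
mv(cs(0.001,0,.085),7.75); print(observe()['wrist_torque'])
f=grab_frame('wrist');save(f,'w29.png')
f=grab_frame('scene');cv2.imwrite('pics/s4.png',cv2.resize(f['frame'][130:240,95:215,::-1],None,fx=5,fy=5,interpolation=cv2.INTER_CUBIC))
E
```

```text
tcp [ 0.5242 -0.3013  0.0876] yaw 7.89 tilt [ 1.340e-02 -6.000e-04 -9.999e-01] | dp [-0.0006  0.0014  0.0026] dist 0.003 spin 0.14 F [-0.31 -0.05 -2.52] w 0.0235 t 29.00
[-0.01885389  0.06475334  0.00899998]
```

View pics/w29.png

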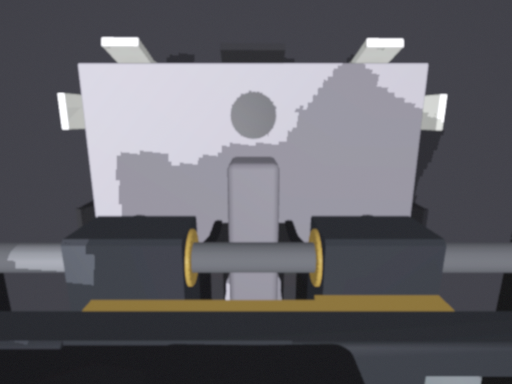

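View pics/s4.png

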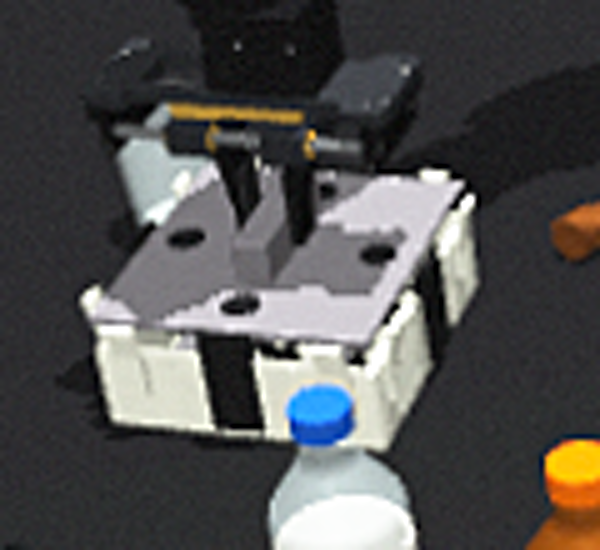

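Emit:
apply_moves --series '[{"dp": [0,0,0.001],"spin": 0},{"dp": [0,0,0.002],"spin": 0},{"dp": [0,0,0.003],"spin": 0},{"dp": [0,0,0.004],"spin": 0},{"dp": [0,0,0.004],"spin": 0}]'

```text
t: 29.6
tcp_pos: [0.5249, -0.3016, 0.0848]
tool_rot: [[0.99, 0.137, 0.015], [0.137, -0.991, -0.001], [0.015, 0.004, -1.0]]
contact_force: [-2.6, 2.8, 4.2]
width: 0.27
```

```bash
python3 - <<'E'
from h import *
mv(cs(0.001,0,.085),7.75); print(observe()['wrist_torque'])
E
```

```text
tcp [ 0.5249 -0.3016  0.0848] yaw 7.89 tilt [ 0.0149 -0.0015 -0.9999] | dp [-0.0012  0.001  -0.0002] dist 0.002 spin 0.14 F [-2.57  2.84  4.15] w 0.0235 t 29.60
[ 0.63946069  0.55461889 -0.048058  ]
```

Emit:
apply_moves --series '[{"dp": [0,0,0],"spin": 0},{"dp": [0,0,0],"spin": 0},{"dp": [0,0,0],"spin": 0},{"dp": [0,0,0],"spin": 0},{"dp": [0,0,-0.02],"spin": 0},{"dp": [0,0,-0.05],"spin": 0},{"dp": [0,0,-0.08],"spin": 0},{"dp": [0,0,-0.08],"spin": 0}]' --grip 0.06

```text
t: 30.4
tcp_pos: [0.5258, -0.3025, 0.1694]
tool_rot: [[0.99, 0.137, 0.021], [0.137, -0.991, -0.005], [0.02, 0.008, -1.0]]
contact_force: [0.5, -0.5, -0.2]
width: 0.689
```

```bash
python3 - <<'E'
from h import *
import pickle
mv(cs(0.066,0,.1),7.75)
s=observe();f=grab_frame('wrist');save(f,'w30.png');pickle.dump((f,s),open('w30.pkl','wb'))
f=grab_frame('scene');cv2.imwrite('pics/s5.png',cv2.resize(f['frame'][130:240,95:215,::-1],None,fx=5,fy=5,interpolation=cv2.INTER_CUBIC))
E
```

```text
tcp [ 0.5258 -0.3025  0.1694] yaw 7.88 tilt [ 0.021  -0.0051 -0.9998] | dp [ 0.0616 -0.0004  0.0706] dist 0.094 spin 0.13 F [ 0.54 -0.51 -0.21] w 0.0599 t 30.40
```

View pics/w30.png

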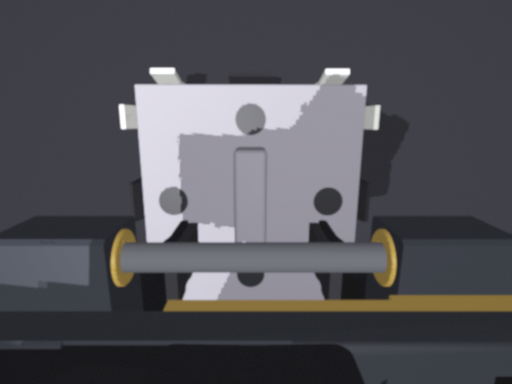

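View pics/s5.png

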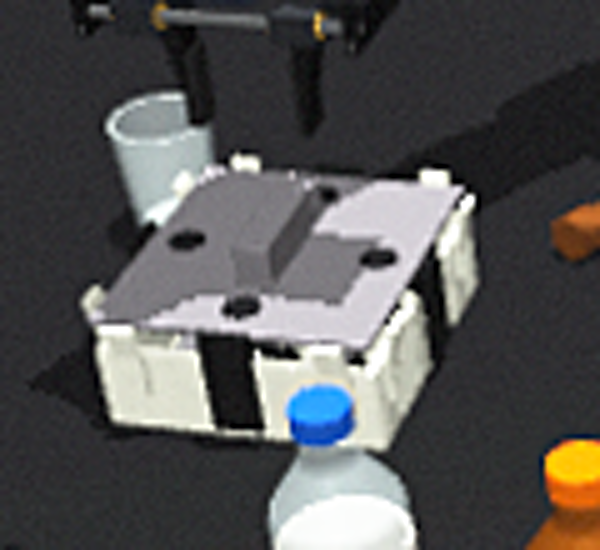

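```bash
python3 - <<'E'
from h import *
import pickle
f,s=pickle.load(open('w30.pkl','rb'))
M=np.array([onz(f,*p,.076,s) for p in [(250.5,119),(328,201),(250,274),(173,201)]]);print(np.round(M,4),M.mean(0)); d=M[0]-M[2];print(np.degrees(np.arctan2(d[1],d[0])),np.linalg.norm(d))
d=M[3]-M[1];print(np.degrees(np.arctan2(-d[0],d[1])),np.linalg.norm(d))
print([cs(*q,.1) for q in [(.066,0),(0,-.064),(-.066,0),(0,.064)]])
E
```

```text
[[ 0.5886 -0.2941  0.076 ]
 [ 0.5319 -0.3667  0.076 ]
 [ 0.4581 -0.3115  0.076 ]
 [ 0.5146 -0.2397  0.076 ]] [ 0.52329566 -0.30302167  0.076     ]
7.58212928026812 0.1317400060180452
7.756890348255389 0.12819701209909962
[array([ 0.58829715, -0.29399984,  0.1       ]), array([ 0.53153046, -0.36631542,  0.1       ]), array([ 0.45750285, -0.31180016,  0.1       ]), array([ 0.51426954, -0.23948458,  0.1       ])]
```

Emit:
apply_moves --series '[{"dp": [0.03,0,0.01],"spin": 0},{"dp": [0.061,0,0.03],"spin": 0},{"dp": [0.061,0,0.06],"spin": 0},{"dp": [0.061,0,0.072],"spin": 0},{"dp": [0.061,0,0.072],"spin": 0},{"dp": [0.061,0,0.072],"spin": 0}]' --grip 0.0

```text
t: 31.1
tcp_pos: [0.5851, -0.2941, 0.0947]
tool_rot: [[0.991, 0.136, 0.016], [0.136, -0.991, -0.003], [0.015, 0.005, -1.0]]
contact_force: [0.0, 0.3, 0.5]
width: 0.229
```

```bash
python3 - <<'E'
from h import *
mv(cs(0.066,0,.08),7.75)
E
```

```text
tcp [ 0.5851 -0.2941  0.0947] yaw 7.83 tilt [ 0.0157 -0.0026 -0.9999] | dp [0.0029 0.0003 0.0147] dist 0.015 spin 0.08 F [0.01 0.26 0.52] w 0.0199 t 31.10
```

Emit:
apply_moves --series '[{"dp": [0.003,0,0.005],"spin": 0},{"dp": [0.003,0,0.01],"spin": 0},{"dp": [0.003,0,0.015],"spin": 0},{"dp": [0.003,0,0.019],"spin": 0},{"dp": [0.003,0,0.021],"spin": 0},{"dp": [0.003,0,0.023],"spin": 0}]'

```text
t: 31.7
tcp_pos: [0.5883, -0.2941, 0.0719]
tool_rot: [[0.991, 0.136, 0.016], [0.136, -0.991, -0.003], [0.015, 0.005, -1.0]]
contact_force: [-1.9, -0.8, 2.3]
width: 0.005
```

```bash
python3 - <<'E'
from h import *
mv(cs(0.066,0,.06),7.75)
E
```

```text
tcp [ 0.5883 -0.2941  0.0719] yaw 7.82 tilt [ 0.0157 -0.0031 -0.9999] | dp [-0.0002 -0.0002  0.0119] dist 0.012 spin 0.07 F [-1.86 -0.76  2.26] w 0.0004 t 31.70
```

Emit:
apply_moves --series '[{"dp": [0,0,0.002],"spin": 0},{"dp": [0,0,0.003],"spin": 0},{"dp": [0,0,0.004],"spin": 0},{"dp": [0,0,0.005],"spin": 0},{"dp": [0,0,0.006],"spin": 0}]'

```text
t: 32.2
tcp_pos: [0.589, -0.2942, 0.0671]
tool_rot: [[0.991, 0.136, 0.017], [0.136, -0.991, -0.004], [0.016, 0.006, -1.0]]
contact_force: [-3.3, 2.2, 13.9]
width: 0.006
```

```bash
python3 - <<'E'
from h import *
mv(cs(0.066,0,.06),7.75)
E
```

```text
tcp [ 0.589  -0.2942  0.0671] yaw 7.81 tilt [ 0.017  -0.0037 -0.9998] | dp [-0.0008 -0.0004  0.0071] dist 0.007 spin 0.06 F [-3.32  2.24 13.85] w 0.0005 t 32.20
```

Emit:
apply_moves --series '[{"dp": [0,0,0.004],"spin": 0},{"dp": [0,0,0.005],"spin": 0},{"dp": [0,0,0.006],"spin": 0},{"dp": [0,0,0.007],"spin": 0},{"dp": [0,0,0.007],"spin": 0}]'

```text
t: 32.7
tcp_pos: [0.5909, -0.2945, 0.064]
tool_rot: [[0.99, 0.136, 0.021], [0.136, -0.991, -0.006], [0.02, 0.008, -1.0]]
contact_force: [-8.1, 4.6, 28.3]
width: 0.008
```

```bash
python3 - <<'E'
from h import *
mv(cs(0.066,0,.06),7.75)
E
```

```text
tcp [ 0.5909 -0.2945  0.064 ] yaw 7.83 tilt [ 0.0208 -0.0055 -0.9998] | dp [-0.0025 -0.0009  0.0039] dist 0.005 spin 0.08 F [-8.13  4.58 28.35] w 0.0007 t 32.70
```

```bash
python3 - <<'E'
from h import *
s=observe();f=grab_frame('wrist');save(f,'w31.png')
f=grab_frame('scene');cv2.imwrite('pics/s6.png',cv2.resize(f['frame'][130:240,95:215,::-1],None,fx=5,fy=5,interpolation=cv2.INTER_CUBIC))
E
```

```text
(no output)
```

View pics/w31.png

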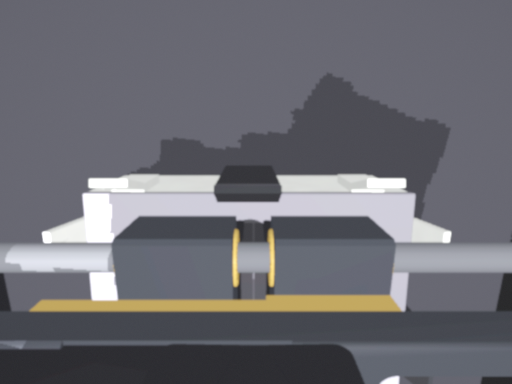

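View pics/s6.png

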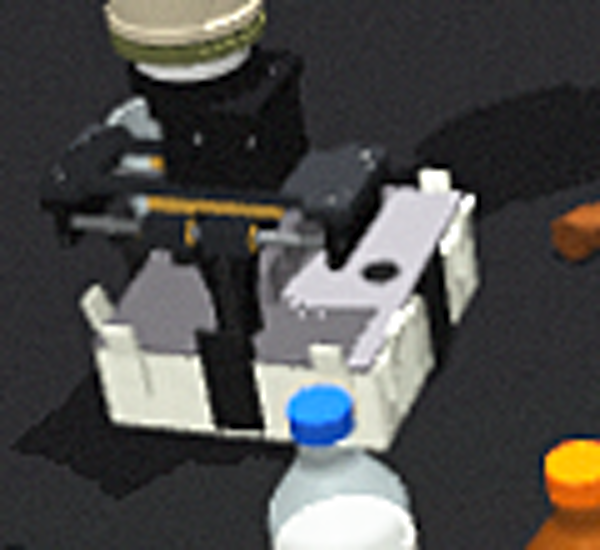

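The back clip's nose now overlaps the cover edge (w31 at (250,180)), so it has snapped. Next the front mark.

Emit:
apply_moves --series '[{"dp": [-0.002,0,-0.02],"spin": 0},{"dp": [-0.002,0,-0.05],"spin": 0},{"dp": [-0.025,0,-0.07],"spin": 0},{"dp": [-0.065,0,-0.07],"spin": 0},{"dp": [-0.105,0,-0.07],"spin": 0},{"dp": [-0.134,0,-0.055],"spin": 0},{"dp": [-0.134,0,-0.035],"spin": 0},{"dp": [-0.134,0,-0.035],"spin": 0}]'

```text
t: 33.6
tcp_pos: [0.4554, -0.3121, 0.0941]
tool_rot: [[0.991, 0.135, 0.018], [0.135, -0.991, -0.004], [0.017, 0.006, -1.0]]
contact_force: [0.4, -0.5, 0.6]
width: 0.001
```

```bash
python3 - <<'E'
from h import *
mv(cs(-0.066,0,.08),7.75)
f=grab_frame('wrist');save(f,'w32.png')
E
```

```text
tcp [ 0.4554 -0.3121  0.0941] yaw 7.76 tilt [ 0.0176 -0.0035 -0.9998] | dp [ 0.0019 -0.      0.0142] dist 0.014 spin 0.01 F [ 0.45 -0.49  0.56] w 0.0001 t 33.60
```

View pics/w32.png

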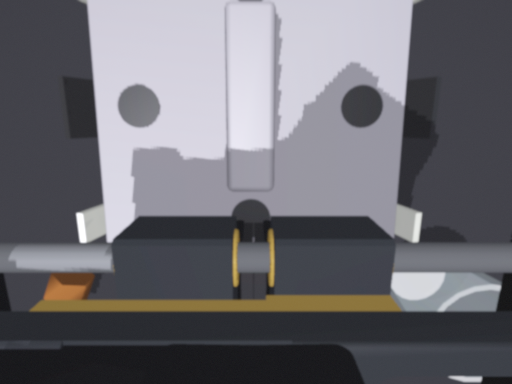

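Emit:
apply_moves --series '[{"dp": [0.001,0,0.008],"spin": 0},{"dp": [0.001,0,0.014],"spin": 0},{"dp": [0.001,0,0.019],"spin": 0},{"dp": [0.001,0,0.023],"spin": 0},{"dp": [0.001,0,0.026],"spin": 0},{"dp": [0.001,0,0.028],"spin": 0},{"dp": [0.001,0,0.03],"spin": 0}]'

```text
t: 34.35
tcp_pos: [0.4584, -0.3121, 0.0655]
tool_rot: [[0.991, 0.136, 0.019], [0.136, -0.991, -0.004], [0.019, 0.007, -1.0]]
contact_force: [0.6, 0.2, -0.6]
width: 0.008
```

```bash
python3 - <<'E'
from h import *
mv(cs(-0.066,0,.06),7.75)
E
```

```text
tcp [ 0.4584 -0.3121  0.0655] yaw 7.82 tilt [ 0.0194 -0.0042 -0.9998] | dp [-0.001  -0.0004  0.0055] dist 0.006 spin 0.07 F [ 0.57  0.24 -0.57] w 0.0007 t 34.35
```

Emit:
apply_moves --series '[{"dp": [-0.001,0,0.002],"spin": 0},{"dp": [-0.001,0,0.004],"spin": 0},{"dp": [-0.001,0,0.006],"spin": 0},{"dp": [-0.001,0,0.006],"spin": 0}]'

```text
t: 34.75
tcp_pos: [0.4575, -0.3124, 0.0623]
tool_rot: [[0.991, 0.136, 0.019], [0.136, -0.991, -0.005], [0.018, 0.008, -1.0]]
contact_force: [-13.5, 8.3, 33.2]
width: 0.01
```

```bash
python3 - <<'E'
from h import *
mv(cs(-0.066,0,.06),7.75)
s=observe();f=grab_frame('wrist');save(f,'w33.png')
f=grab_frame('scene');cv2.imwrite('pics/s7.png',cv2.resize(f['frame'][130:240,95:215,::-1],None,fx=5,fy=5,interpolation=cv2.INTER_CUBIC))
E
```

```text
tcp [ 0.4575 -0.3124  0.0623] yaw 7.81 tilt [ 0.0188 -0.0052 -0.9998] | dp [ 0.0001 -0.0006  0.0023] dist 0.002 spin 0.06 F [-13.49   8.33  33.17] w 0.0008 t 34.75
```

View pics/w33.png

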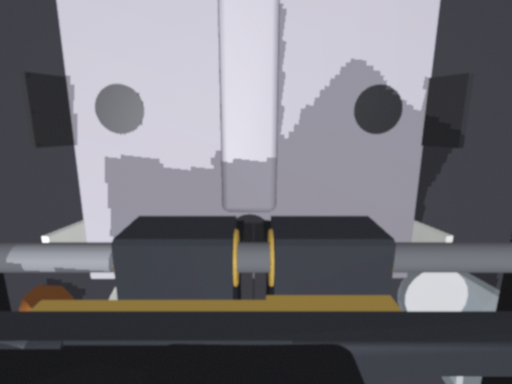

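View pics/s7.png

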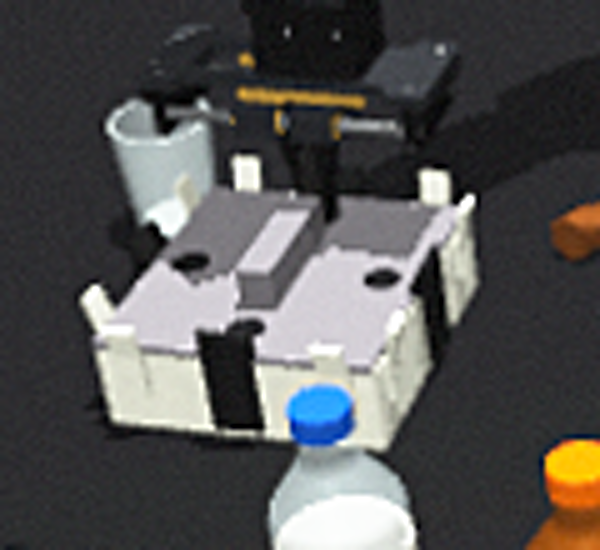

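At 33 N the front sits at plate-top height 0.0623 (home). Next the left and right marks.

Emit:
apply_moves --series '[{"dp": [0,0,-0.015],"spin": 0},{"dp": [0,0,-0.03],"spin": 0},{"dp": [0.02,-0.025,-0.032],"spin": 0},{"dp": [0.045,-0.05,-0.032],"spin": 0},{"dp": [0.066,-0.064,-0.032],"spin": 0},{"dp": [0.066,-0.064,-0.025],"spin": 0},{"dp": [0.066,-0.064,-0.025],"spin": 0}]'

```text
t: 35.55
tcp_pos: [0.5132, -0.2396, 0.0872]
tool_rot: [[0.99, 0.137, 0.018], [0.137, -0.991, -0.005], [0.017, 0.007, -1.0]]
contact_force: [-1.1, 0.3, -1.0]
width: 0.002
```

```bash
python3 - <<'E'
from h import *
mv(cs(0,0.064,.06),7.75)
s=observe();f=grab_frame('wrist');save(f,'w34.png')
E
```

```text
tcp [ 0.5132 -0.2396  0.0872] yaw 7.86 tilt [ 0.0177 -0.0048 -0.9998] | dp [ 0.0006 -0.0002  0.0273] dist 0.027 spin 0.11 F [-1.07  0.3  -1.03] w 0.0002 t 35.55
```

View pics/w34.png

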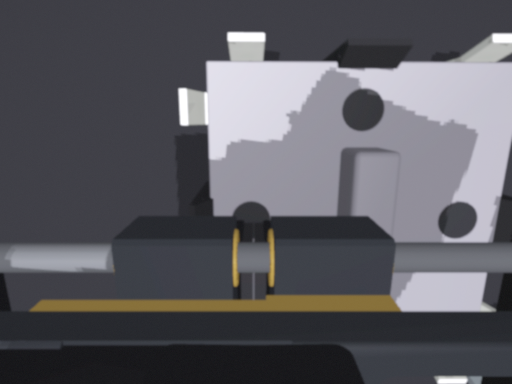

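Emit:
apply_moves --series '[{"dp": [0,0,0.01],"spin": 0},{"dp": [0,0,0.016],"spin": 0},{"dp": [0,0,0.02],"spin": 0},{"dp": [0,0,0.023],"spin": 0},{"dp": [0,0,0.026],"spin": 0},{"dp": [0,0,0.028],"spin": 0},{"dp": [0,0,0.029],"spin": 0}]'

```text
t: 36.3
tcp_pos: [0.5132, -0.2408, 0.0622]
tool_rot: [[0.991, 0.135, 0.017], [0.135, -0.991, -0.007], [0.016, 0.009, -1.0]]
contact_force: [-23.1, 8.6, 51.7]
width: 0.004
```

```bash
python3 - <<'E'
from h import *
mv(cs(0,0.064,.06),7.75)
s=observe();f=grab_frame('wrist');save(f,'w35.png')
E
```

```text
tcp [ 0.5132 -0.2408  0.0622] yaw 7.76 tilt [ 0.0167 -0.0065 -0.9998] | dp [ 0.0012 -0.0012  0.0022] dist 0.003 spin 0.01 F [-23.08   8.62  51.73] w 0.0004 t 36.30
```

View pics/w35.png

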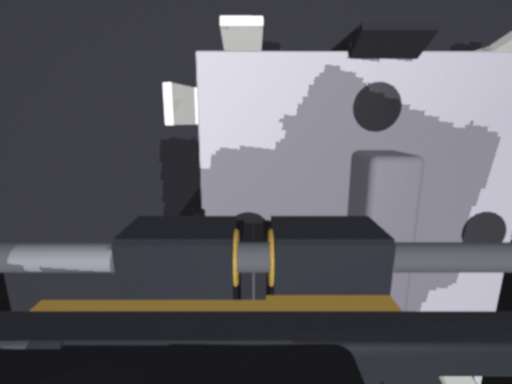

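Emit:
apply_moves --series '[{"dp": [0,0,-0.015],"spin": 0},{"dp": [0,0.0,-0.045],"spin": 0},{"dp": [0,0.04,-0.06],"spin": 0},{"dp": [0,0.085,-0.06],"spin": 0},{"dp": [0,0.128,-0.05],"spin": 0},{"dp": [0,0.128,-0.025],"spin": 0},{"dp": [0,0.128,-0.025],"spin": 0}]'

```text
t: 37.05
tcp_pos: [0.5279, -0.3675, 0.0848]
tool_rot: [[0.991, 0.133, 0.012], [0.133, -0.991, -0.003], [0.012, 0.005, -1.0]]
contact_force: [-0.7, 1.3, -0.3]
width: 0.007
```

```bash
python3 - <<'E'
from h import *
mv(cs(0,-0.064,.06),7.75)
s=observe();f=grab_frame('wrist');save(f,'w36.png')
E
```

```text
tcp [ 0.5279 -0.3675  0.0848] yaw 7.65 tilt [ 0.0121 -0.0035 -0.9999] | dp [ 0.0035 -0.0008  0.0248] dist 0.025 spin -0.10 F [-0.73  1.28 -0.33] w 0.0006 t 37.05
```

View pics/w36.png

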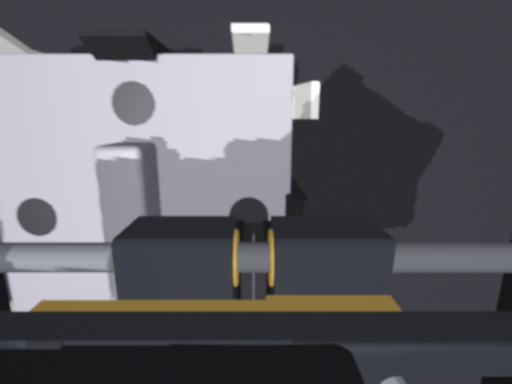

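Emit:
apply_moves --series '[{"dp": [0.003,0,0.01],"spin": 0},{"dp": [0.003,0,0.015],"spin": 0},{"dp": [0.003,0,0.018],"spin": 0},{"dp": [0.003,0,0.02],"spin": 0},{"dp": [0.003,0,0.022],"spin": 0},{"dp": [0.003,0,0.024],"spin": 0},{"dp": [0.003,0,0.025],"spin": 0}]'

```text
t: 37.8
tcp_pos: [0.5326, -0.3663, 0.0625]
tool_rot: [[0.991, 0.135, 0.014], [0.135, -0.991, -0.004], [0.014, 0.006, -1.0]]
contact_force: [-4.4, 2.5, 11.7]
width: 0.003
```

```bash
python3 - <<'E'
from h import *
mv(cs(0,-0.064,.06),7.75)
s=observe();f=grab_frame('wrist');save(f,'w37.png')
f=grab_frame('scene');cv2.imwrite('pics/s8.png',cv2.resize(f['frame'][130:240,95:215,::-1],None,fx=5,fy=5,interpolation=cv2.INTER_CUBIC))
E
```

```text
tcp [ 0.5326 -0.3663  0.0625] yaw 7.76 tilt [ 0.0143 -0.0044 -0.9999] | dp [-0.0011 -0.0001  0.0025] dist 0.003 spin 0.01 F [-4.38  2.51 11.72] w 0.0002 t 37.80
```

View pics/w37.png

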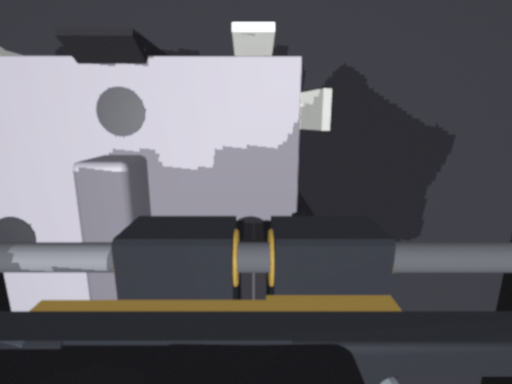

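View pics/s8.png

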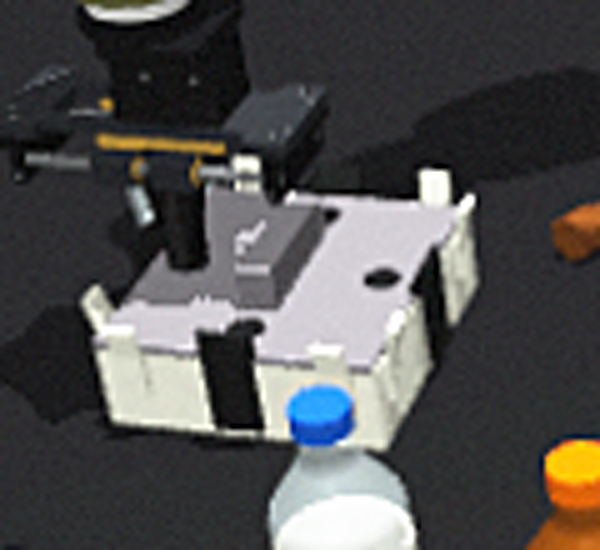

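Emit:
apply_moves --series '[{"dp": [-0.001,0,0.002],"spin": 0},{"dp": [-0.001,0,0.003],"spin": 0},{"dp": [-0.001,0,0.003],"spin": 0}]'

```text
t: 38.2
tcp_pos: [0.5326, -0.3663, 0.0624]
tool_rot: [[0.991, 0.135, 0.016], [0.135, -0.991, -0.005], [0.015, 0.007, -1.0]]
contact_force: [-7.3, 5.6, 21.1]
width: 0.003
```

Emit:
apply_moves --series '[{"dp": [0,0,-0.03],"spin": 0},{"dp": [-0.01,-0.02,-0.07],"spin": 0},{"dp": [-0.02,-0.05,-0.11],"spin": 0},{"dp": [-0.03,-0.065,-0.15],"spin": 0},{"dp": [-0.03,-0.065,-0.18],"spin": 0},{"dp": [-0.03,-0.065,-0.18],"spin": 0},{"dp": [-0.03,-0.065,-0.18],"spin": 0}]'

```text
t: 38.9
tcp_pos: [0.4913, -0.3052, 0.242]
tool_rot: [[0.991, 0.135, 0.017], [0.135, -0.991, -0.006], [0.016, 0.009, -1.0]]
contact_force: [-1.2, 1.0, -0.5]
width: 0.009
```

```bash
python3 - <<'E'
from h import *
import pickle
mv(cs(0,-0.064,.06),7.75)
s=observe();f=grab_frame('wrist');pickle.dump((f,s),open('w38.pkl','wb'))
im=f['frame'][0:240,96:416,::-1];cv2.imwrite('pics/w38.png',cv2.resize(im,None,fx=2.5,fy=2.5,interpolation=cv2.INTER_CUBIC))
f=grab_frame('scene');cv2.imwrite('pics/s9.png',cv2.resize(f['frame'][130:240,95:215,::-1],None,fx=5,fy=5,interpolation=cv2.INTER_CUBIC))
E
```

```text
tcp [ 0.4913 -0.3052  0.242 ] yaw 7.76 tilt [ 0.0173 -0.0064 -0.9998] | dp [0.0286 0.0644 0.183 ] dist 0.196 spin 0.01 F [-1.24  0.99 -0.47] w 0.0007 t 38.90
```

View pics/w38.png

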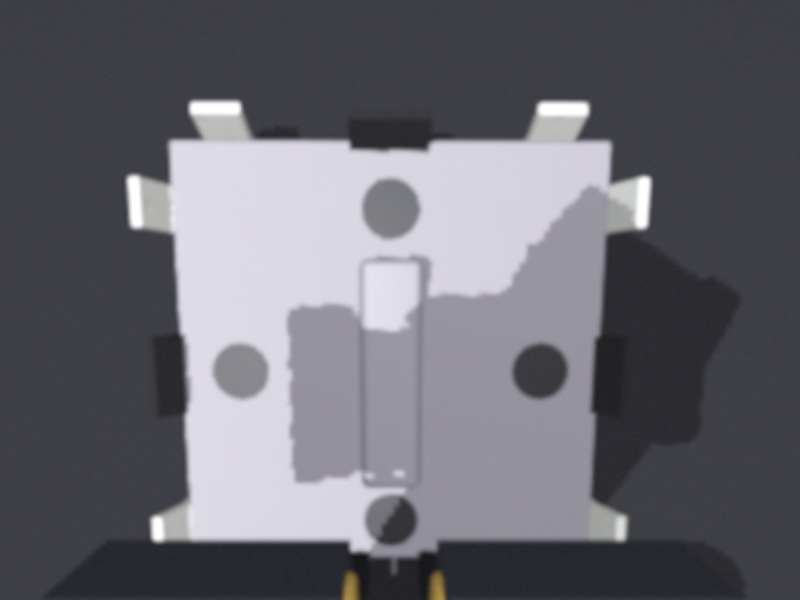

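View pics/s9.png

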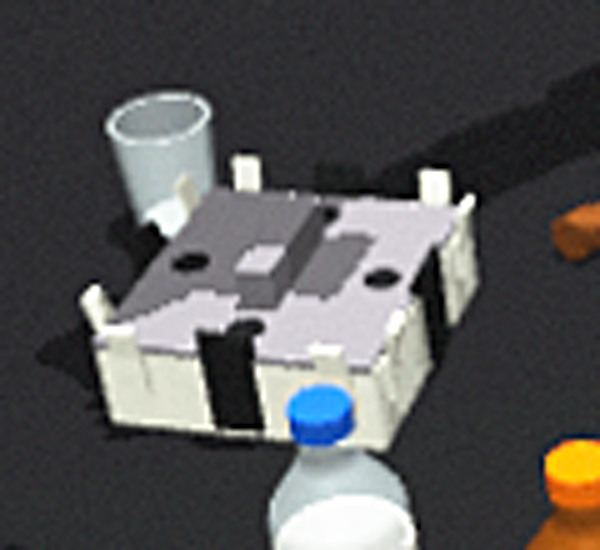

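Emit:
apply_moves --series '[{"dp": [-0.03,0,0],"spin": 0},{"dp": [-0.07,0,0],"spin": 0},{"dp": [-0.08,0,0],"spin": 0},{"dp": [-0.08,0,0],"spin": 0},{"dp": [-0.08,0,0],"spin": 0}]'

```text
t: 39.5
tcp_pos: [0.412, -0.3154, 0.2385]
tool_rot: [[0.991, 0.135, 0.014], [0.135, -0.991, -0.004], [0.014, 0.005, -1.0]]
contact_force: [1.1, -0.0, 1.1]
width: 0.005
```

```bash
python3 - <<'E'
from sq import *
import pickle
f,s=pickle.load(open('w38.pkl','rb'))
B=lambda x,y:(96+(x+.5)/2.5-.5,(y+.5)/2.5-.5)
for z in (.062,.074):
  M=np.array([onz(f,*B(*p),z,s) for p in [(391,208),(540,371),(390,519),(241,371)]]);print(np.round(M,4),M.mean(0),np.linalg.norm(M[0]-M[2]),np.linalg.norm(M[1]-M[3]))
mv(ov(-.158,.027,.1),-4)
s=observe();f=grab_frame('wrist');
im=f['frame'][0:240,96:416,::-1];cv2.imwrite('pics/w39.png',cv2.resize(im,None,fx=2.5,fy=2.5,interpolation=cv2.INTER_CUBIC))
E
```

```text
[[ 0.5897 -0.294   0.062 ]
 [ 0.5328 -0.366   0.062 ]
 [ 0.4594 -0.3113  0.062 ]
 [ 0.5157 -0.2396  0.062 ]] [ 0.52441383 -0.30272479  0.062     ] 0.13143992633935772 0.1274904961128878
[[ 0.5884 -0.2941  0.074 ]
 [ 0.5336 -0.3635  0.074 ]
 [ 0.4627 -0.3108  0.074 ]
 [ 0.517  -0.2416  0.074 ]] [ 0.52542719 -0.30252119  0.074     ] 0.12683296440503933 0.12302196148313602
tcp [ 0.412  -0.3154  0.2385] yaw 7.77 tilt [ 0.0143 -0.0036 -0.9999] | dp [ 0.173  -0.6501  0.1374] dist 0.687 spin 11.77 F [ 1.06 -0.02  1.14] w 0.0004 t 39.50
```

View pics/w39.png

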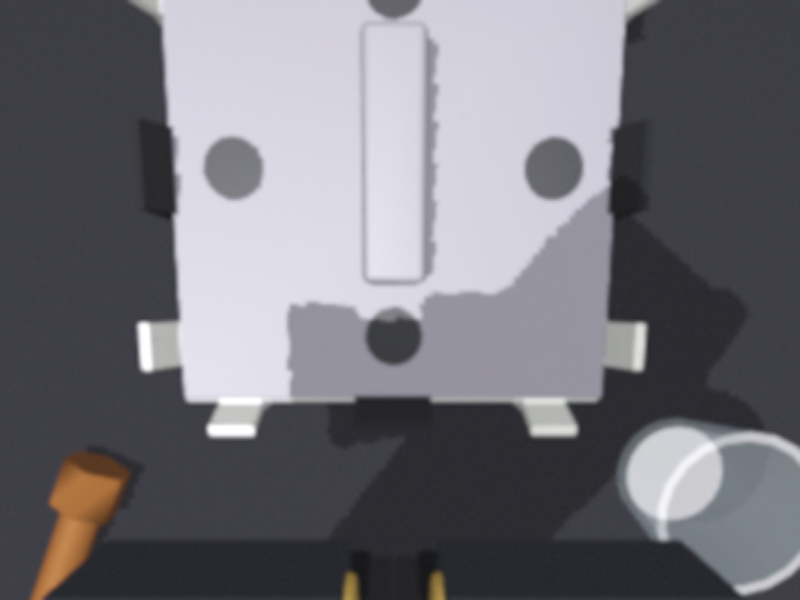

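All four clip noses overlap the cover edge, and the mark spacing fits plate height 62 mm (131.4 and 127.5 mm against 132 and 128). Now back to the retainer.

Emit:
apply_moves --series '[{"dp": [0.01,-0.03,-0.01],"spin": 1},{"dp": [0.022,-0.075,-0.01],"spin": 2},{"dp": [0.034,-0.12,-0.01],"spin": 3},{"dp": [0.046,-0.165,-0.01],"spin": 4},{"dp": [0.058,-0.21,-0.01],"spin": 5},{"dp": [0.07,-0.255,-0.01],"spin": 6},{"dp": [0.08,-0.3,-0.01],"spin": 7},{"dp": [0.09,-0.345,-0.01],"spin": 8}]' --grip 0.05 --grip_force 10

```text
t: 40.35
tcp_pos: [0.4548, 0.042, 0.248]
tool_rot: [[1.0, -0.002, 0.015], [-0.002, -1.0, -0.003], [0.015, 0.003, -1.0]]
contact_force: [0.8, 0.1, -0.4]
width: 0.554
```

```bash
python3 - <<'E'
from h import *
mv((.497,.3545,.15),-4.2)
E
```

```text
tcp [0.4548 0.042  0.248 ] yaw -0.11 tilt [ 0.0149 -0.0028 -0.9999] | dp [ 0.0402 -0.3129  0.0978] dist 0.330 spin 4.09 F [ 0.85  0.11 -0.43] w 0.0482 t 40.35
```

Emit:
apply_moves --series '[{"dp": [0.005,-0.045,0.01],"spin": 0.5},{"dp": [0.01,-0.09,0.02],"spin": 1},{"dp": [0.015,-0.135,0.03],"spin": 2},{"dp": [0.02,-0.18,0.045],"spin": 3},{"dp": [0.026,-0.225,0.06],"spin": 4},{"dp": [0.032,-0.27,0.08],"spin": 4},{"dp": [0.04,-0.313,0.098],"spin": 4},{"dp": [0.04,-0.313,0.098],"spin": 4}]'

```text
t: 41.15
tcp_pos: [0.4919, 0.3634, 0.1462]
tool_rot: [[0.998, -0.057, 0.008], [-0.057, -0.998, 0.001], [0.008, -0.001, -1.0]]
contact_force: [-1.2, -0.1, -0.1]
width: 0.577
```

```bash
python3 - <<'E'
from h import *
mv((.498,.3545,.15),-4.2)
s=observe();f=grab_frame('wrist');save(f,'w40.png')
mv((.498,.3545,.065),-4.2)
E
```

```text
tcp [0.4919 0.3634 0.1462] yaw -3.28 tilt [ 8.3e-03  5.0e-04 -1.0e+00] | dp [ 0.0067  0.0086 -0.0037] dist 0.011 spin 0.92 F [-1.23 -0.11 -0.09] w 0.0502 t 41.15
tcp [0.4936 0.3602 0.1476] yaw -3.60 tilt [ 1.010e-02 -8.000e-04 -9.999e-01] | dp [0.004  0.0053 0.0826] dist 0.083 spin 0.60 F [ 0.01 -1.27  0.24] w 0.0503 t 41.20
```

View pics/w40.png

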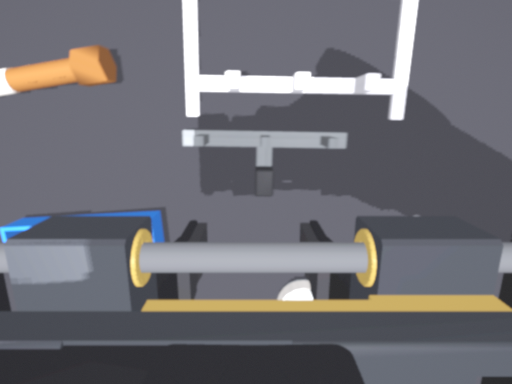

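Emit:
apply_moves --series '[{"dp": [0.004,0.005,0.02],"spin": 0.5},{"dp": [0.004,0.005,0.05],"spin": 0.5},{"dp": [0.004,0.005,0.08],"spin": 0.5},{"dp": [0.004,0.005,0.08],"spin": 0.5},{"dp": [0.004,0.005,0.08],"spin": 0.5}]'

```text
t: 41.7
tcp_pos: [0.4983, 0.3549, 0.0684]
tool_rot: [[0.997, -0.072, 0.01], [-0.072, -0.997, -0.001], [0.01, -0.0, -1.0]]
contact_force: [0.3, 0.9, 0.5]
width: 0.575
```

```bash
python3 - <<'E'
from h import *
mv((.498,.3545,.018),-4.2)
s=observe();f=grab_frame('wrist');save(f,'w41.png')
E
```

```text
tcp [0.4983 0.3549 0.0684] yaw -4.14 tilt [ 1.010e-02 -6.000e-04 -9.999e-01] | dp [-0.0008  0.0004  0.0504] dist 0.050 spin 0.06 F [0.3  0.94 0.54] w 0.0500 t 41.70
```

View pics/w41.png

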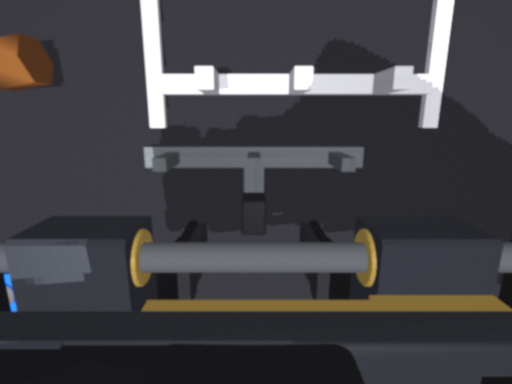

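Centred on the knob; I go down, close and slide it back −y.

Emit:
apply_moves --series '[{"dp": [0,0,0.02],"spin": 0},{"dp": [0,0,0.04],"spin": 0},{"dp": [0,0,0.05],"spin": 0},{"dp": [0,0,0.05],"spin": 0}]'

```text
t: 42.15
tcp_pos: [0.4993, 0.3554, 0.0194]
tool_rot: [[0.997, -0.072, 0.011], [-0.072, -0.997, 0.0], [0.011, -0.001, -1.0]]
contact_force: [0.2, -0.4, 0.4]
width: 0.574
```

Emit:
apply_moves --series '[{"dp": [0,0,0],"spin": 0},{"dp": [0,0,0],"spin": 0},{"dp": [0,0,0],"spin": 0},{"dp": [0,0,0],"spin": 0},{"dp": [0,0,0],"spin": 0},{"dp": [0,0,0],"spin": 0}]' --grip 0.0

```text
t: 42.75
tcp_pos: [0.4994, 0.3545, 0.0196]
tool_rot: [[0.997, -0.073, 0.011], [-0.073, -0.997, -0.001], [0.011, 0.0, -1.0]]
contact_force: [-2.6, -3.8, 3.9]
width: 0.18
```

Emit:
apply_moves --series '[{"dp": [0,0.005,0],"spin": 0},{"dp": [0,0.01,0],"spin": 0},{"dp": [0,0.015,0],"spin": 0},{"dp": [0,0.02,0],"spin": 0},{"dp": [0,0.024,0],"spin": 0},{"dp": [0,0.026,0],"spin": 0},{"dp": [0,0.028,0],"spin": 0},{"dp": [0,0.028,0],"spin": 0}]'

```text
t: 43.55
tcp_pos: [0.4974, 0.327, 0.0196]
tool_rot: [[0.997, -0.073, 0.011], [-0.073, -0.997, -0.0], [0.011, -0.001, -1.0]]
contact_force: [1.5, 3.2, -2.7]
width: 0.18
```

```bash
python3 - <<'E'
from h import *
mv(ov(-.158,0,.018),-4.2)
E
```

```text
tcp [0.4974 0.327  0.0196] yaw -4.16 tilt [ 1.120e-02 -2.000e-04 -9.999e-01] | dp [-0.0016  0.0025  0.0016] dist 0.003 spin 0.04 F [ 1.46  3.17 -2.75] w 0.0157 t 43.55
```

Emit:
apply_moves --series '[{"dp": [0,0.001,0],"spin": 0},{"dp": [0,0.002,0],"spin": 0},{"dp": [0,0.003,0],"spin": 0},{"dp": [0,0.003,0],"spin": 0}]'

```text
t: 43.95
tcp_pos: [0.4974, 0.327, 0.0197]
tool_rot: [[0.997, -0.071, 0.013], [-0.071, -0.997, 0.005], [0.012, -0.006, -1.0]]
contact_force: [6.5, 13.6, -10.5]
width: 0.188
```

```bash
python3 - <<'E'
from h import *
mv(ov(-.158,0,.018),-4.2)
E
```

```text
tcp [0.4974 0.327  0.0197] yaw -4.07 tilt [ 0.0127  0.0048 -0.9999] | dp [-0.0016  0.0024  0.0017] dist 0.003 spin 0.13 F [  6.46  13.61 -10.49] w 0.0164 t 43.95
```

At the closed stop (13 N). I relax, open and withdraw.

Emit:
apply_moves --series '[{"dp": [0,-0.001,0],"spin": 0},{"dp": [0,-0.001,0],"spin": 0},{"dp": [0,0,0],"spin": 0},{"dp": [0,0,0],"spin": 0},{"dp": [0,0,-0.04],"spin": 0},{"dp": [0,0,-0.08],"spin": 0},{"dp": [-0.01,0.01,-0.12],"spin": 0},{"dp": [-0.02,0.02,-0.16],"spin": 0}]' --grip 0.046

```text
t: 44.75
tcp_pos: [0.4734, 0.3071, 0.1808]
tool_rot: [[0.997, -0.071, 0.012], [-0.071, -0.997, 0.004], [0.012, -0.005, -1.0]]
contact_force: [0.0, -0.2, -0.0]
width: 0.528
```

Emit:
apply_moves --series '[{"dp": [0,0,-0.04],"spin": 0},{"dp": [0,0,-0.06],"spin": 0},{"dp": [0,0,-0.06],"spin": 0},{"dp": [0,0,-0.06],"spin": 0}]'

```text
t: 45.15
tcp_pos: [0.4727, 0.3065, 0.2405]
tool_rot: [[0.997, -0.071, 0.013], [-0.071, -0.997, 0.004], [0.012, -0.005, -1.0]]
contact_force: [-0.4, -1.0, -0.8]
width: 0.529
```

```bash
python3 - <<'E'
from h import *
mv(ov(-.158,0,.018),-4.2)
s=observe();f=grab_frame('wrist');im=f['frame'][0:240,96:416,::-1];cv2.imwrite('pics/w42.png',cv2.resize(im,None,fx=2.5,fy=2.5,interpolation=cv2.INTER_CUBIC))
f=grab_frame('scene');cv2.imwrite('pics/s10.png',cv2.resize(f['frame'][130:240,95:215,::-1],None,fx=5,fy=5,interpolation=cv2.INTER_CUBIC))
f=grab_frame('top');save(f,'t3.png')
E
```

```text
tcp [0.4727 0.3065 0.2405] yaw -4.09 tilt [ 0.0126  0.004  -0.9999] | dp [ 0.0188 -0.0186  0.2228] dist 0.224 spin 0.11 F [-0.44 -0.98 -0.75] w 0.0460 t 45.15
```

View pics/w42.png

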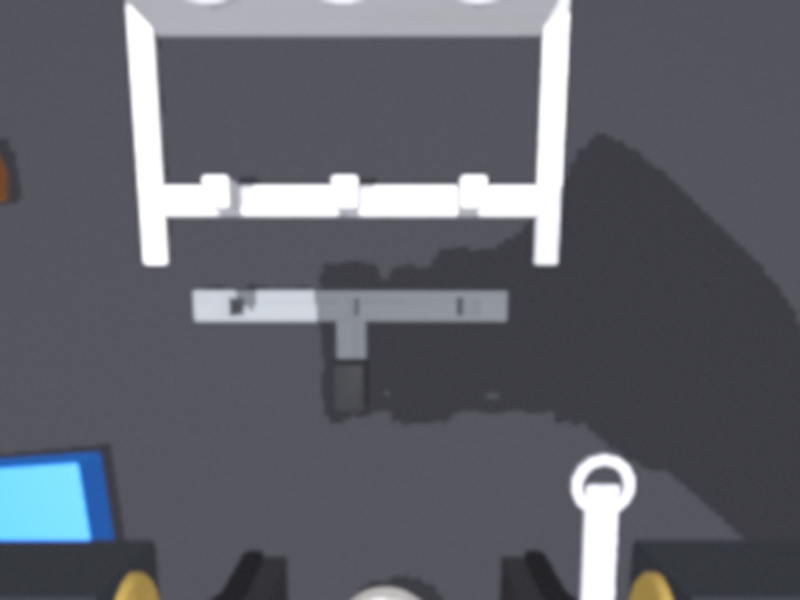

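View pics/s10.png

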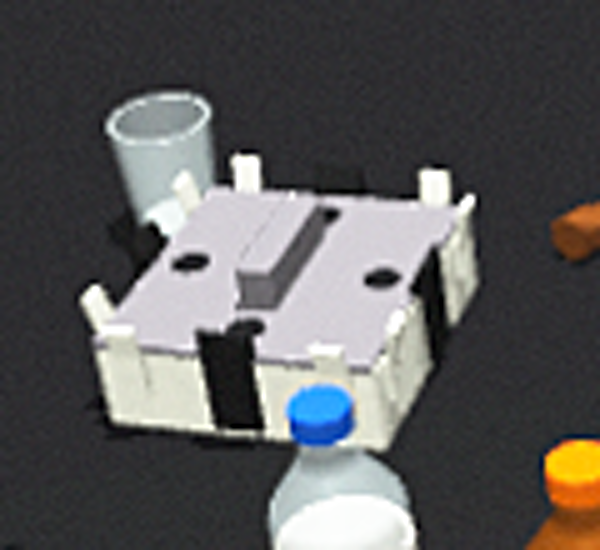

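View pics/t3.png

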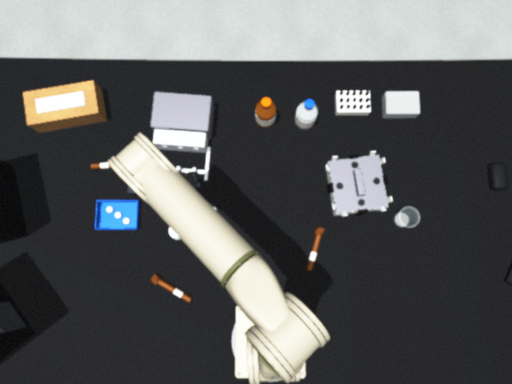

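```bash
python3 - <<'E'
from h import *
s=observe();f=grab_frame('wrist')
B=lambda x,y:(96+(x+.5)/2.5-.5,(y+.5)/2.5-.5)
def loc(p): q=p[:2]-O; return np.round([q@U*1e3,q@V*1e3],1)
print('knob',loc(onz(f,*B(349,388),.034,s)),'rests',[loc(onz(f,*B(x,180),.044,s)) for x in (215,345,474)])
E
```

```text
knob [-157.9   -0.4] rests [array([-69.1,  54.4]), array([-69.1,  -0.5]), array([-69.1, -54.9])]
```

Knob at y ≈ 0.1 mm relative to the rest posts, so the retainer is closed. Handing in.

```bash
python3 - <<'E'
from cell import *
print(job_done(), observe()['t'])
E
```

```text
the job is handed in; nothing more can be done
the job is handed in; nothing more can be done
```

I finished the job and handed it in at about 45 s of the 200 s allowed; `job_done()` gives no verdict.

- **Columns:** Only two were present, in the two outer bores; the middle bore was empty. I slid the retainer aside by its knob. I drew each column straight out, with no more than about 1 N sideways on the tool in the readings taken, and laid them in cradles 3 and 1. I measured the cradle 3 column: its axis was within 1 mm across and its end within about 3 mm along. The cradle 1 column I checked only by eye in the picture.
- **Cover:** I laid it on the clips and pressed all four marks with 21 to 52 N. The last pictures show each clip nose overlapping its edge. The fingertip heights under load (62 to 64 mm) and the mark spacing both fit the cover being home. I had no direct reading of the clip joints or edge heights.
- **Left mark press:** This one reached about 52 N, more than I intended. It was on the fingertips, not the gripper body.
- **Retainer:** I pushed it back until it met the stop. The knob then measured 0.1 mm from the line of the rest posts, so it is closed.
- **Bench:** I saw no sign of bystanders having moved, but the arm hid the wrench and most of the jar in the last top view. The gripper was clear of everything at hand-in.

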